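# Change the grinding wheel on the mandrel in the vise

## Robot

A 7-joint arm with a two-finger parallel gripper is mounted at the origin on the work surface. World frame = base frame: x ahead of the robot, y to its left, z up, the work surface at z = 0. Lengths are in m, angles in degrees, forces in N, time in s.
With the tool pointing down it reaches from about 0.4 to 0.9 m from the base axis. Payload 5.5 kg.
Tool frame: the origin (TCP) lies between the finger pads; the fingertips stand 8 mm ahead of it and the grasp point (between the pads) lies 11 mm behind it; x points along the fingers, z is the direction in which the jaws open and shut, and the axes are right-handed (so a half turn about x gives the same grasp; the last joint's range is limited). The gripper opens to 85 mm and grips with 20 to 120 N. Pads are 22 mm wide; open, the fingers measure 114 mm over their backs; the gripper's body (76 mm by 85 mm) begins 54 mm behind the grasp point. The pads swing forward as they close: fully open they stand 13 mm farther back than shut.
Start: joints at [-56.081, 28.699, -24.465, 88.831, 12.651, 65.22, -12.049], TCP at [0.21, 0.615, 0.239] pointing down, gripper open.
Joint ranges: [-164.97, 164.97], [-17.58, 116.51], [-87.97, 89.64], [11.32, 138.91], [-80.73, 260.73], [10.89, 115.49], [-147.41, 147.41]. Speed limits (degrees/s): [147.25, 147.25, 180, 180, 180, 180, 180].

## Interface

Orientations are given as a 3x3 rotation matrix whose columns are the frame's x, y, z axes.
In Python, from rig import read_state, get_image, finish_job gives the robot as it stands.
- The arm moves only by the tool move_arm, never from a script. Its argument "rows" is a list of rows, each a list of 4 numbers: the shift along the world's x, y, z in mm, then the turn about the world's z in rad. In form: [[x, y, z, spin], ...]. A call has 1 to 10 rows; each row is the pose to reach, as a shift and turn from the pose commanded when the call began; what a row does not reach only later rows make up. A row lasts 1/12 s, in which the tool goes at most 41.7 mm and 7.16 degrees, less where a joint would pass 70% of its speed; a pose out of reach is approached as far as the arm can. A call with a gripper value outside its range is refused whole. "grip" is the closure in counts, from 0 (fully open) to 255 (shut), set as the call begins (left out, the last holds). The fingers move at their own pace and stop on an object; "force" is the grip in N (left out, the last holds). Time passes only in rows, so rows that repeat a pose let the fingers close. It gives the time, the measured TCP pose, the force and the opening at its end, in the units of the state.
- read_state(): the state, without advancing time (a new reading comes with each control period).
- get_image(name): name is "side" or "top" or "wrist"; returns a dict with "pixels" (384x512x3 uint8, red, green, blue), "K" (3x3 intrinsics, pixels), "world_from_camera" (4x4, takes a point from camera to world coordinates). Camera axes: x right, y up, looking along -z (the intrinsics and any distortion apply to the point x, -y, -z); pixel columns grow to the right and rows downward; lengths in m; the calibration is good to about 2 mm. A picture is of the moment at which its call begins. There is no depth.
- finish_job(): hands the job in, once; it reports no verdict.
The state is a dict: "t": time; "qpos": joint angles; "joint_velocities": joint speeds; "effort": joint torques, N m; "position": TCP position; "tcp_rot": TCP orientation; "force": force on the tool from outside, world axes, zero at the start; "torque": the same for the moment, N m; "gripper_width": opening from 0.0 (shut) to 1.0 (fully open).
Only numpy, scipy, OpenCV 4.12 (cv2) and the standard library are available. Lean on these libraries where they do the work, as an engineer would, in place of code of your own. Each camera call takes 0.05 s, during which the arm holds its last target.

## Task

Change the wheel on the little grinding mandrel that stands upright in the vise: lift off the worn wheel and lay it in the metal tray, then slide the big new wheel all the way down onto the mandrel, next the loose steel flange, hub uppermost, and last the black locking collar, each resting squarely on the one below. The new wheel cracks easily, so lower it all the way and do not let it drop. Leave the tool stand, the oil can and the dressing stick where they are.

Things in the scene. Friction and masses are not known exactly. Their poses are not given: they have to be found in the camera images.
- vise: Fixed blue vise, jaws 76 mm wide, tops at z 95 mm; T-handle 125 mm out on +x. Origin: on the bench under the vertical axis of the steel mandrel it clamps. Mandrel going up, in mm: block to z 107, shank, fixed flange 44 across at z 120-128, spigot 28 across to 136 (tapered from 133), 14 shaft to 174, point to 184. Parts slip on and off; nothing screws.
- worn_wheel: Worn grey grinding wheel, a plain ring 48 mm outside, 33 mm bore, 20 mm thick. At the start it sits on the mandrel's fixed flange round the spigot. Origin: centre of its underside, z along its axis (up). About 0.05 kg.
- new_wheel: New pale grey grinding wheel, a plain ring 64 mm outside, 33 mm bore, 20 mm thick, lying flat on the bench. Origin: centre of its underside, z along its axis (up). About 0.11 kg. On the mandrel its bore goes round the spigot and its underside rests on the fixed flange, underside 128 mm above the bench.
- flange: Loose steel clamping flange lying hub up on the bench: disc 44 mm across and 6 mm thick, with a hub 28 mm across standing 8 mm above it (14 mm in all), 18 mm bore through both. Origin: centre of the disc's underside, z up. About 0.07 kg. On the new wheel its underside is 148 mm above the bench.
- collar: Black steel shaft collar lying flat: ring 32 mm outside, 18 mm bore, 12 mm thick, with a narrow slit and a small screw. Origin: centre of its underside, z along its axis (up). About 0.05 kg. On the flange's hub its underside is 162 mm above the bench.
- tray: Shallow open metal tray, fixed, 125 mm (x) by 150 mm (y), 26 mm high, walls and floor 3 mm. Origin: centre of its underside, z up. For the worn wheel.
- tool_stand: Slotted wooden stand 200 mm (x) by 75 mm (y) with a spanner, a socket wrench, a thermometer and a hammer upright in it, 230 mm high in all, loose. Origin: centre of its underside. Not part of the job: leave it alone.
- oil_can: Steel pump oiler, body 72 mm across and 95 mm high, with a bent brass spout to 153 mm high, reaching 58 mm to its -x side, and a handle on the other, loose. Origin: centre of its underside. Leave it alone.
- dressing_stick: Brown abrasive stick, 110 mm (x) by 25 by 25 mm, lying loose on the bench. Origin: centre of its underside. Leave it alone.
Things that resemble listed ones, but are neither listed nor needed, are in the scene too. Leave any purple or yellow look-alike of the flange alone. Of the things that look like the tray, the smaller one is meant.

How it is judged (in metres and radians):
On the way, in this order (a step that is already met when the one before it is completed fails the run):
1. the worn wheel has been lifted off the mandrel, laid in the tray and let go (x of worn_wheel in the frame of tray between -0.045 and 0.045 m and y of worn_wheel in the frame of tray between -0.055 and 0.055 m and z of worn_wheel in the frame of tray below 0.026 m and angle between the z axis of worn_wheel and the z axis of tray, either way round below 0.15 rad and contact force between the fingers and worn_wheel below 0.3 N), for 0.2 s.
2. the new wheel is down on the mandrel's fixed flange, round its spigot, and let go (horizontal distance between new_wheel and vise below 0.006 m and z of new_wheel in the frame of vise between 0.125 and 0.131 m and angle between new_wheel's own z axis and vertical below 0.08 rad and contact force between the fingers and new_wheel below 0.3 N), for 0.2 s.
3. the loose flange is flat on the new wheel and let go (horizontal distance between flange and vise below 0.006 m and z of flange in the frame of vise between 0.145 and 0.151 m and angle between flange's own z axis and vertical below 0.08 rad and contact force between the fingers and flange below 0.3 N), for 0.2 s.
4. the collar is down on the flange's hub and let go (horizontal distance between collar and vise below 0.006 m and z of collar in the frame of vise between 0.159 and 0.165 m and angle between collar's own z axis and vertical below 0.08 rad and contact force between the fingers and collar below 0.3 N), for 0.2 s.
At the end, for the whole second after the job is handed in: Worn wheel flat (0.15 rad) in the tray (within 45 mm in tray x, 55 mm in tray y, of its centre). On the mandrel, bottom to top: new wheel, flange, collar, each within 6 mm of the axis, within 3 mm of seated height, level to 0.08 rad, right side up. All released, at rest (all of step 1 and all of step 2 and all of step 3 and all of step 4 and linear speed of each of worn_wheel, new_wheel, flange, collar below 0.02 m/s); the robot touches nothing.
It fails at once if the new wheel falls freely (faster than 0.45 m/s, a drop of about 1 cm, with no finger on it) (linear speed of new_wheel above 0.45 m/s and contact force between the fingers and new_wheel below 0.05 N).
It fails at once if the tool stand is moved by more than 30 mm (distance of tool_stand from where it was at the start of the episode above 0.03 m).
It fails at once if the oil can is moved by more than 30 mm (distance of oil_can from where it was at the start of the episode above 0.03 m).
It fails at once if the dressing stick is moved by more than 30 mm (distance of dressing_stick from where it was at the start of the episode above 0.03 m).
It also fails if it takes over 131 s, if anything falls off the work surface, if the arm or the gripper's body presses on something with over 40 N, if the wrist force passes 120 N, or if a joint passes its speed limit or range.

## Working session

There is one attempt and no reset: what is moved stays moved. The work goes in short steps, Python scripts to look and compute and a tool call to move; the robot and the scene stay as the last step left them, time stands still between calls to the robot, and variables do not carry over. Pictures are saved under pics/ and viewed, and the job is handed in when it is done.

Besides the shell and the picture viewer there is one more tool, called after "Call:" by a JSON object that holds its "op" and its "data", one argument or row to a line. move_arm: Moves the arm, as the interface text tells. Its arguments: {"type":"object","properties":{"rows":{"type":"array","items":{"type":"array","items":{"type":"number"}}},"grip":{"type":"number"},"force":{"type":"number"}},"required":["rows"]}

```bash
ls && mkdir -p pics
python3 - <<'E'
from rig import read_state, get_image
import cv2, numpy as np
s=read_state()
print({k:np.round(v,3).tolist() for k,v in s.items()})
for n in ["side","top","wrist"]:
    im=get_image(n)
    cv2.imwrite(f"pics/{n}0.png",im["pixels"][:,:,::-1])
    np.savez(f"{n}0.npz",**im)
    print(n,np.round(im["K"],1).tolist(),np.round(im["world_from_camera"],3).tolist(), [k for k in im])
E
```

```text
pics
{'t': 0.0, 'qpos': [-56.079, 28.753, -24.452, 88.891, 12.651, 65.22, -12.049], 'joint_velocities': [-0.079, -0.074, -0.045, 0.068, -0.005, -0.027, -0.004], 'effort': [0.001, -56.952, -5.816, -28.093, 0.011, 0.012, 0.0], 'position': [0.21, 0.615, 0.238], 'tcp_rot': [[-0.001, -0.946, 0.323], [-0.002, 0.323, 0.946], [-1.0, 0.0, -0.002]], 'force': [0.28, 1.131, 0.25], 'torque': [-0.005, 0.021, 0.006], 'gripper_width': 1.001}
side [[403.7, 0.0, 253.8], [0.0, 403.7, 193.6], [0.0, 0.0, 1.0]] [[0.782, 0.47, -0.41, -0.026], [-0.623, 0.593, -0.51, -0.667], [0.003, 0.654, 0.756, 1.119], [0.0, 0.0, 0.0, 1.0]] ['pixels', 'K', 'world_from_camera']
top [[475.3, 0.0, 260.2], [0.0, 475.3, 193.5], [0.0, 0.0, 1.0]] [[-0.019, 0.992, -0.127, 0.353], [-1.0, -0.018, 0.012, 0.024], [0.009, 0.127, 0.992, 1.324], [0.0, 0.0, 0.0, 1.0]] ['pixels', 'K', 'world_from_camera']
wrist [[331.7, 0.0, 261.8], [0.0, 331.7, 194.8], [0.0, 0.0, 1.0]] [[0.324, -0.895, -0.306, 0.132], [0.946, 0.306, 0.107, 0.642], [-0.002, -0.324, 0.946, 0.373], [0.0, 0.0, 0.0, 1.0]] ['pixels', 'K', 'world_from_camera']
```

View pics/side0.png

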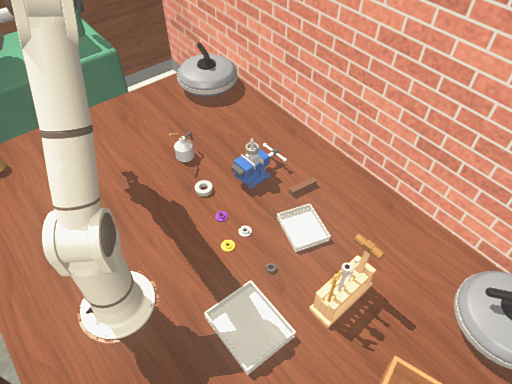

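View pics/top0.png

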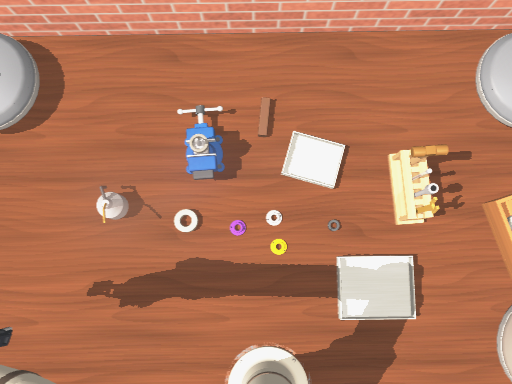

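View pics/wrist0.png

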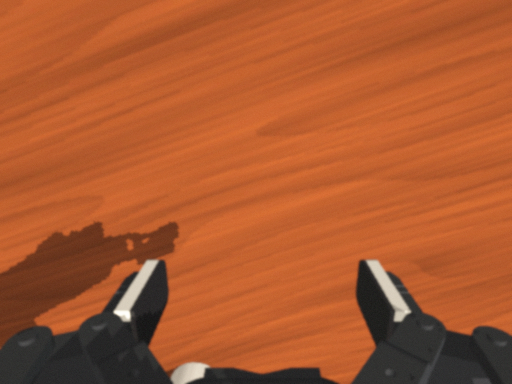

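The side and top views show the vise at side (253,160) / top (201,148), the new wheel at (204,188) / (186,220), and the silver flange at (245,231) / (274,217). The purple look-alike is at top (238,228) and the yellow one at (279,246). The collar is at top (334,225), the small tray at (314,160), and the larger tray look-alike at (376,287).

```bash
cat > h.py <<'E'
import numpy as np, cv2
from rig import read_state, get_image
def load(n): 
    d=np.load(n); return {k:d[k] for k in d.files}
def ray(im,uv):
    K=im["K"];T=im["world_from_camera"]
    u,v=uv
    d=np.array([(u-K[0,2])/K[0,0],-(v-K[1,2])/K[1,1],-1.0])
    return T[:3,3],T[:3,:3]@d
def onplane(im,uv,z):
    o,d=ray(im,uv); return o+d*(z-o[2])/d[2]
def proj(im,p):
    T=im["world_from_camera"];K=im["K"]
    c=T[:3,:3].T@(np.asarray(p)-T[:3,3])
    return np.array([K[0,0]*c[0]/-c[2]+K[0,2],K[1,1]*-c[1]/-c[2]+K[1,2]])
def tri(ims,uvs):
    A=np.zeros((3,3));b=np.zeros(3)
    for im,uv in zip(ims,uvs):
        o,d=ray(im,uv);d=d/np.linalg.norm(d);P=np.eye(3)-np.outer(d,d);A+=P;b+=P@o
    p=np.linalg.solve(A,b)
    return p,[np.linalg.norm((np.eye(3)-np.outer(d/np.linalg.norm(d),d/np.linalg.norm(d)))@(p-o)) for o,d in [ray(i,u) for i,u in zip(ims,uvs)]]
E
python3 - <<'E'
import cv2,numpy as np
t=cv2.imread("pics/top0.png");s=cv2.imread("pics/side0.png")
a=cv2.resize(t[95:245,150:350],None,fx=4,fy=4,interpolation=cv2.INTER_CUBIC);cv2.imwrite("pics/topc.png",a)
b=cv2.resize(s[125:285,180:340],None,fx=3.7,fy=3.7,interpolation=cv2.INTER_CUBIC);cv2.imwrite("pics/sidec.png",b)
E
```

```text
(no output)
```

View pics/topc.png

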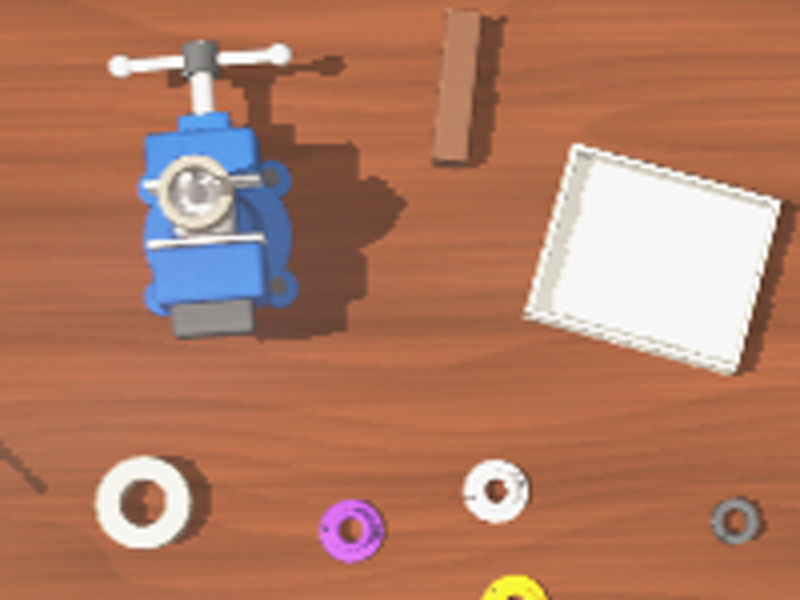

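View pics/sidec.png

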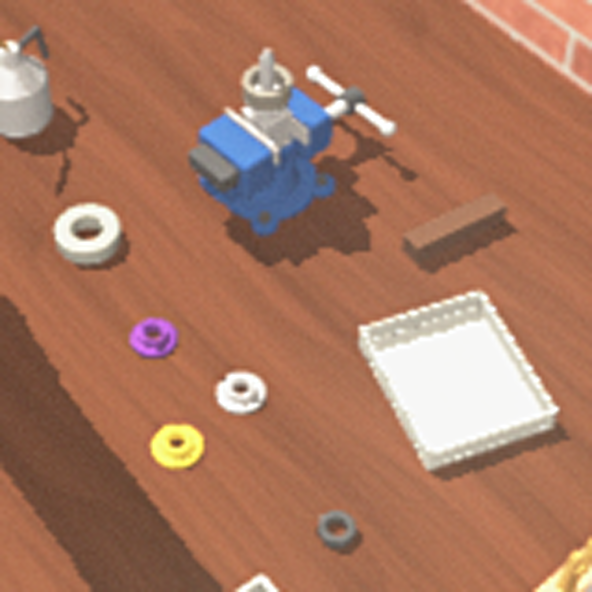

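The crops confirm the targets. The steel, undyed flange is at topc (496,491); its purple and yellow look-alikes are at (352,530) and (515,590). The tray meant is the smaller of the two, next to the stick. Next I measure with masks and ray casting.

```bash
cat > m0.py <<'E'
from h import *
t=load("top0.npz");s=load("side0.npz")
def blobs(im,roi,mask,minA=20):
    x0,y0,x1,y1=roi
    m=np.zeros_like(mask);m[y0:y1,x0:x1]=mask[y0:y1,x0:x1]
    n,l,st,c=cv2.connectedComponentsWithStats(m.astype(np.uint8))
    out=[]
    for i in range(1,n):
        if st[i,4]>=minA:
            cs,_=cv2.findContours((l==i).astype(np.uint8),cv2.RETR_EXTERNAL,cv2.CHAIN_APPROX_NONE)
            k=max(cs,key=len)
            e=cv2.fitEllipse(k) if len(k)>=5 else None
            out.append((st[i],e,k))
    return out
for nm,im,rois in [("top",t,{"new":(165,200,210,240),"flange":(262,208,286,228),"collar":(325,216,343,234),"tray":(275,125,355,195)}),("side",s,{"new":(190,175,218,200),"flange":(236,223,255,240),"collar":(262,260,280,276),"tray":(272,198,335,255)})]:
    px=im["pixels"].astype(int)
    hsv=cv2.cvtColor(im["pixels"],cv2.COLOR_RGB2HSV)
    bright=(hsv[...,1]<70)&(hsv[...,2]>110)
    dark=(hsv[...,1]<90)
    for k,r in rois.items():
        for b in blobs(im,r,dark if k=="collar" else bright):
            e=b[1]
            z={"new":.02,"flange":.006,"collar":.012,"tray":.026}[k]
            print(nm,k,b[0],np.round(e[0],1),np.round(e[1],1),"->",np.round(onplane(im,e[0],z)*1000,1))
            if k=="tray":
                q=cv2.minAreaRect(b[2]);bx=cv2.boxPoints(q)
                w=np.array([onplane(im,p,.026)[:2]*1000 for p in bx]);print(np.round(w,0).tolist(),np.round(w.mean(0),1))
E
python3 m0.py
```

```text
top new [174 209  24  23 346] [185.5 220.3] [22.1 23.5] -> [448.9 215.2  20. ]
top flange [266 210  16  16 178] [273.6 217.3] [14.9 15.5] -> [453.8 -27.1   6. ]
top collar [328 220  12  11  82] [333.4 224.9] [10.4 11.4] -> [ 429.1 -191.6   12. ]
top tray [ 281  131   64   58 2485] [312.7 159.4] [52.1 64. ] -> [ 611.6 -138.8   26. ]
[[572.0, -48.0], [696.0, -85.0], [652.0, -231.0], [529.0, -193.0]] [ 612.1 -139.2]
side new [195 180  18  17 217] [203.4 187.8] [15.5 17.2] -> [443.  210.9  20. ]
side flange [238 226  14  11 119] [244.8 230.9] [10.5 12.9] -> [449.5 -27.1   6. ]
side collar [266 263  11  11  78] [270.7 267.6] [ 9.4 10.3] -> [ 424.2 -192.2   12. ]
side tray [ 277  204   54   48 1617] [302.9 227.3] [41.2 51.7] -> [ 602.3 -147.5   26. ]
[[563.0, -47.0], [713.0, -58.0], [646.0, -239.0], [511.0, -223.0]] [ 607.9 -141.7]
```

Run:
```python
import cv2,numpy as np
t=cv2.imread("pics/top0.png");s=cv2.imread("pics/side0.png")
a=cv2.resize(t[115:185,175:230],None,fx=8,fy=8,interpolation=cv2.INTER_CUBIC)
b=cv2.resize(s[130:190,225:280],None,fx=8,fy=8,interpolation=cv2.INTER_CUBIC)
h=560
c=np.zeros((h,900,3),np.uint8);c[:a.shape[0],:a.shape[1]]=a;c[:b.shape[0],445:445+b.shape[1]]=b[:, :455]
c=c[:, :800] if False else c
c=cv2.resize(c,(800,498));cv2.imwrite("pics/vise0.png",c)
```

```text
(no output)
```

View pics/vise0.png

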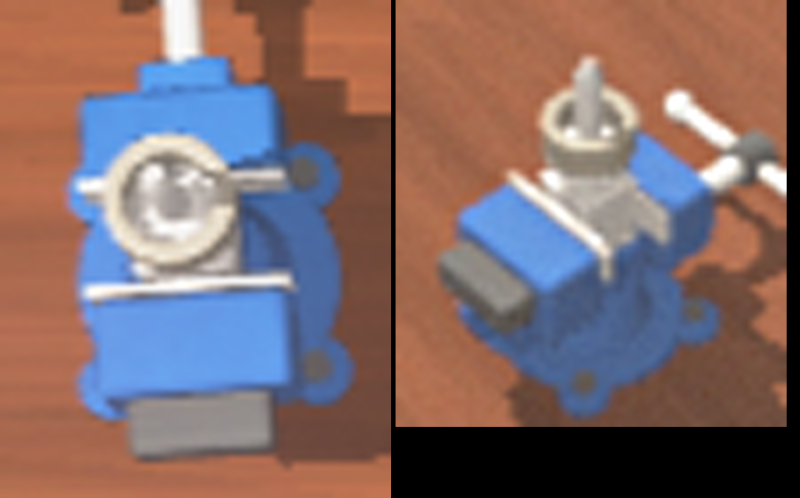

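Run:
```python
from h import *
t=load("top0.npz");s=load("side0.npz");w=load("wrist0.npz")
print("worn top z148: top",np.round(onplane(t,(198.9,143.1),.148)*1000,1),"side",np.round(onplane(s,(252.2,146.9),.148)*1000,1))
print("tip side z184",np.round(onplane(s,(252.1,138.4),.184)*1000,1), "shaft tip top", np.round(onplane(t,(175+173/7.11,115+198/7.11),.184)*1000,1))
print(tri([t,s],[(198.9,143.1),(252.2,146.9)]))
st=read_state();p=st["position"];R=st["tcp_rot"]
print("tcp in wrist",proj(w,p),"grasp",proj(w,p-0.011*R[:,0]),"tip",proj(w,p+.008*R[:,0]))
T=w["world_from_camera"]
print("cam in tcp frame pos",np.round(R.T@(T[:3,3]-p)*1000,1)); print(np.round(R.T@T[:3,:3],3))
for k,pz in {"new":(.446,.213,0)}.items(): pass
for nm,(u,v) in {"stickA":(263,97),"stickB":(265,137),"oil":(112,206),"spout":(103,190)}.items(): print(nm,np.round(onplane(t,(u,v),.025)*1000))
```

```text
worn top z148: top [634. 163. 148.] side [631.8 162.8 148. ]
tip side z184 [634.1 166.2 184. ] shaft tip top [626.  157.7 184. ]
(array([0.63357452, 0.16360139, 0.14662999]), [np.float64(0.0008520891318579933), np.float64(0.0008520891318580868)])
tcp in wrist [261.9980441  268.52941652] grasp [261.99448305 282.11971551] tip [262.00034569 259.74563899]
cam in tcp frame pos [-1.345e+02  8.230e+01  1.000e-01]
[[ 0.001  0.324 -0.946]
 [-0.002  0.946  0.324]
 [ 1.     0.001  0.001]]
stickA [794.  -4.  25.]
stickB [678.  -7.  25.]
oil [491. 416.  25.]
spout [536. 441.  25.]
```

Estimated positions in mm: mandrel axis near (634,164), tray (611,-139) with its long side about 17° from +y, new wheel (446,213), flange (452,-27), collar (427,-192). The present jaw yaw (18.9°) already lines up with the tray, so I'll keep it. I move above the mandrel first.

Call:
{"op": "move_arm", "data": {
  "rows": [
    [7,-7,2,0],
    [20,-22,6,0],
    [41,-44,11,0],
    [66,-70,11,0],
    [93,-99,11,0],
    [120,-128,11,0],
    [147,-157,11,0],
    [174,-186,11,0],
    [201,-215,11,0],
    [228,-244,11,0]
  ],
  "grip": 0,
  "force": 40
}}

```text
t: 0.98
position: [0.4392, 0.3687, 0.2506]
tcp_rot: [[0.0, -0.946, 0.323], [-0.0, 0.323, 0.946], [-1.0, -0.0, -0.0]]
force: [1.1, 1.3, -0.2]
gripper_width: 0.998
```

Call:
{"op": "move_arm", "data": {
  "rows": [
    [27,-29,0,0],
    [54,-58,0,0],
    [81,-87,0,0],
    [108,-116,0,0],
    [135,-145,0,0],
    [160,-171,0,0],
    [180,-192,0,0],
    [192,-204,0,0],
    [196,-207,0,0],
    [196,-207,0,0]
  ]
}}

```text
t: 1.82
position: [0.6341, 0.1632, 0.2499]
tcp_rot: [[-0.001, -0.946, 0.325], [0.0, 0.325, 0.946], [-1.0, 0.001, -0.0]]
force: [0.4, 0.4, 0.4]
gripper_width: 0.996
```

```bash
cat > snap.py <<'E'
import sys
from h import *
names=sys.argv[2].split(",")
for n in names:
    im=get_image(n); tag=f"{n}{sys.argv[1]}"
    cv2.imwrite(f"pics/{tag}.png",im["pixels"][:,:,::-1]); np.savez(f"{tag}.npz",**im)
st=read_state(); print(round(float(st["t"]),2),np.round(np.array(st["position"])*1000,1))
E
python3 snap.py 1 wrist
```

```text
1.87 [633.  165.4 250.1]
```

View pics/wrist1.png

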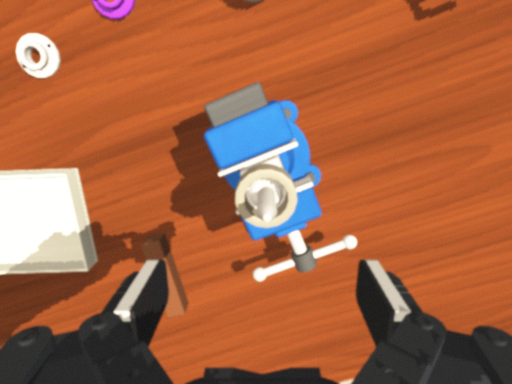

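The wrist view shows the worn wheel's ring at about (266,196), with the mandrel point near (267,210). I measure the ring ellipse and the shaft.

Run:
```python
from h import *
w=load("wrist1.npz")
c=w["pixels"][150:240,215:320,::-1]
cv2.imwrite("pics/w1c.png",cv2.resize(c,None,fx=6,fy=6,interpolation=cv2.INTER_CUBIC))
hsv=cv2.cvtColor(w["pixels"],cv2.COLOR_RGB2HSV)
print(hsv[196,266-28:266+30:3].tolist())
```

```text
[[22, 49, 244], [23, 46, 245], [20, 66, 208], [16, 39, 201], [19, 36, 207], [18, 35, 209], [18, 35, 205], [17, 38, 179], [19, 36, 190], [16, 34, 210], [19, 34, 227], [19, 30, 233], [19, 18, 243], [19, 16, 248], [18, 37, 171], [17, 37, 186], [18, 59, 146], [23, 55, 237], [23, 45, 245], [22, 40, 241]]
```

View pics/w1c.png

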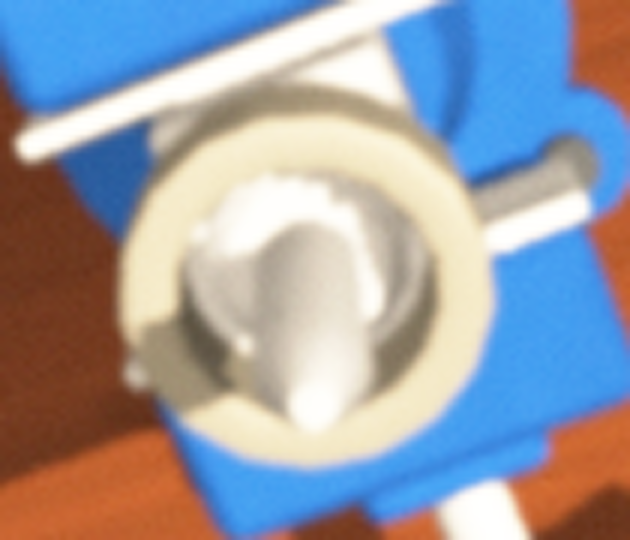

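Run:
```python
from h import *
w=load("wrist1.npz")
print("ring",np.round(onplane(w,(266.0,198.2),.148)*1000,1))
print("tip184",np.round(onplane(w,(267.0,219.5),.184)*1000,1))
print("T",np.round(w["world_from_camera"][:3,3]*1000,1))
# spigot top centre approx crop (310,262)
print("shaft base z136",np.round(onplane(w,(215+307/6,150+260/6),.136)*1000,1))
```

```text
ring [636.5 165.7 148. ]
tip184 [638.6 165.3 184. ]
T [556.4 190.1 384.7]
shaft base z136 [636.8 165.9 136. ]
```

Two estimates of the axis: wrist (636.5,165.5), top/side (634,163.5). I'll use about (636,165), which is well inside the jaw clearance. Now I descend onto the worn wheel.

Call:
{"op": "move_arm", "data": {
  "rows": [
    [1,0,-8,0],
    [2,1,-22,0],
    [2,1,-40,0],
    [2,1,-58,0],
    [2,1,-76,0],
    [2,1,-92,0],
    [2,1,-106,0],
    [2,1,-115,0],
    [2,1,-119,0],
    [2,1,-119,0]
  ]
}}

```text
t: 2.7
position: [0.6349, 0.1656, 0.13]
tcp_rot: [[-0.002, -0.947, 0.322], [-0.0, 0.322, 0.947], [-1.0, 0.002, -0.001]]
force: [0.2, -0.7, 0.3]
gripper_width: 1.003
```

```bash
python3 snap.py 2 wrist,side
```

```text
2.8 [636.2 165.6 131.8]
```

View pics/wrist2.png

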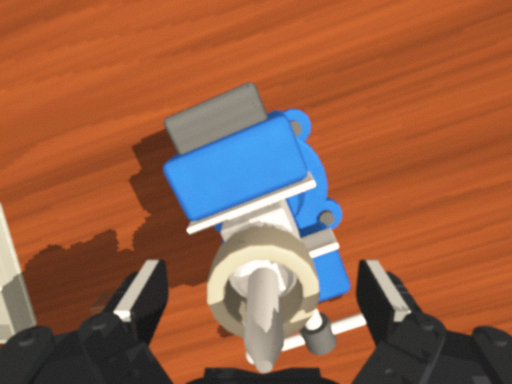

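The worn wheel is centred between the pads: ring spans columns 208–318, pads at 165 and 360. I close the gripper.

Call:
{"op": "move_arm", "data": {
  "rows": [
    [0,0,0,0],
    [0,0,0,0],
    [0,0,0,0],
    [0,0,0,0],
    [0,0,0,0],
    [0,0,0,0],
    [0,0,0,0],
    [0,0,0,0]
  ],
  "grip": 255,
  "force": 35
}}

```text
t: 3.47
position: [0.6365, 0.1653, 0.1325]
tcp_rot: [[0.002, -0.946, 0.323], [0.0, 0.323, 0.946], [-1.0, -0.001, 0.001]]
force: [-0.5, -0.1, 6.3]
gripper_width: 0.555
```

```bash
python3 snap.py 3 wrist
python3 - <<'E'
from h import *
print(read_state()["gripper_width"]*85)
E
```

```text
3.52 [636.5 165.3 132.5]
46.85538942090505
```

View pics/wrist3.png

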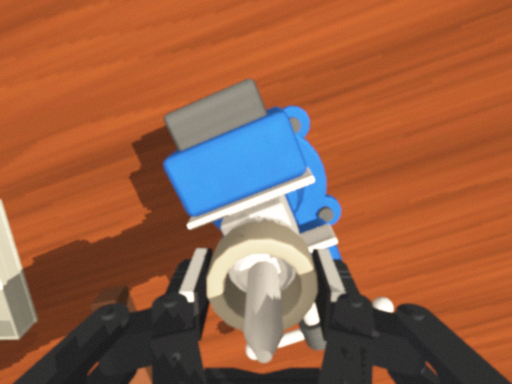

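The grip stopped at about 47 mm, so it is holding the wheel. I lift it straight off the mandrel.

Call:
{"op": "move_arm", "data": {
  "rows": [
    [0,0,3,0],
    [0,0,8,0],
    [0,0,15,0],
    [0,0,25,0],
    [0,0,37,0],
    [0,0,50,0],
    [0,0,63,0],
    [0,0,75,0],
    [0,0,83,0],
    [0,0,85,0]
  ]
}}

```text
t: 4.35
position: [0.637, 0.1656, 0.219]
tcp_rot: [[0.004, -0.946, 0.323], [0.001, 0.323, 0.946], [-1.0, -0.003, 0.002]]
force: [0.3, -0.1, -0.3]
gripper_width: 0.553
```

```bash
python3 snap.py 4 wrist,side,top
python3 - <<'E'
import cv2,numpy as np
w=cv2.imread("pics/wrist4.png");s=cv2.imread("pics/side4.png");t=cv2.imread("pics/top4.png")
a=cv2.resize(w[150:384,140:400],None,fx=1.5,fy=1.5);b=cv2.resize(s[90:190,200:300],None,fx=3.9,fy=3.9)
c=np.zeros((600,790,3),np.uint8);c[:351,:390]=a[:351,:390];c[:390,395:785]=b[:390,:390];cv2.imwrite("pics/c4.png",c)
E
```

```text
4.5 [635.7 165.1 216.2]
```

View pics/c4.png

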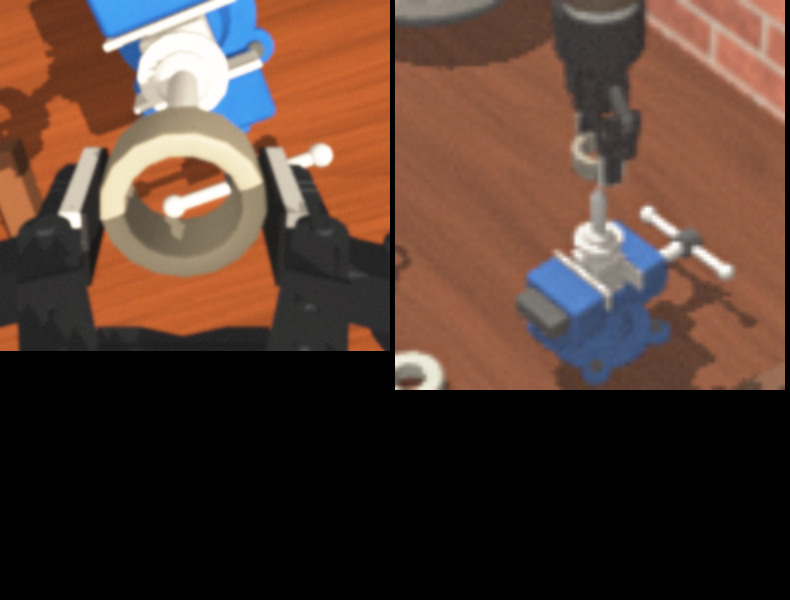

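The worn wheel is off and held between the pads, and the mandrel is bare. Now I carry it over the tray.

Call:
{"op": "move_arm", "data": {
  "rows": [
    [-1,-10,0,0],
    [-3,-32,0,0],
    [-6,-67,0,0],
    [-9,-105,0,0],
    [-12,-145,0,0],
    [-15,-185,0,0],
    [-18,-225,0,0],
    [-22,-262,0,0],
    [-24,-290,0,0],
    [-25,-305,0,0]
  ]
}}

```text
t: 5.33
position: [0.6086, -0.1469, 0.2153]
tcp_rot: [[-0.003, -0.944, 0.329], [-0.003, 0.329, 0.944], [-1.0, 0.002, -0.003]]
force: [-0.2, -0.3, -1.3]
gripper_width: 0.554
```

Call:
{"op": "move_arm", "data": {
  "rows": [
    [0,0,-10,0],
    [0,0,-30,0],
    [0,0,-58,0],
    [0,0,-88,0],
    [0,0,-115,0],
    [0,0,-138,0],
    [0,0,-155,0],
    [0,0,-166,0],
    [0,0,-166,0]
  ]
}}

```text
t: 6.08
position: [0.608, -0.1384, 0.0466]
tcp_rot: [[-0.006, -0.947, 0.322], [0.002, 0.322, 0.947], [-1.0, 0.006, -0.0]]
force: [0.2, -0.3, -1.0]
gripper_width: 0.554
```

```bash
python3 snap.py 5 wrist,top
```

```text
6.18 [ 610.7 -139.3   50. ]
```

View pics/wrist5.png

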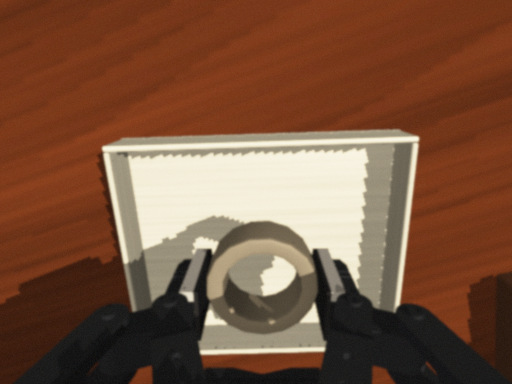

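Run:
```python
from h import *
w=load("wrist5.npz")
a=onplane(w,(105,152),.026)*1000;b=onplane(w,(418,140),.026)*1000
c=onplane(w,(200,353),.026)*1000;d=onplane(w,(325,352),.026)*1000
print(a,b,np.linalg.norm(a-b)); u=(b-a)/np.linalg.norm(b-a); n=np.array([u[1],-u[0],0]); print(u,(c-a)@n,(d-a)@n)
s=np.sign((c-a)@n); print("centre",(a+b)/2+n*s*62.5)
```

```text
[ 536.06522516 -192.57695927   26.        ] [578.4740185  -50.83684047  26.        ] 147.94852831218174
[0.28664559 0.95803669 0.        ] 121.30525523626997 123.36474825629998
centre [ 617.14691514 -139.6222493    26.        ]
```

The wheel is inside the tray walls: rim rows 145–352, columns 105–418, wheel at (262,277). I lower it to just above the tray floor and release.

Call:
{"op": "move_arm", "data": {
  "rows": [
    [1,0,-5,0],
    [3,0,-14,0],
    [4,0,-23,0],
    [4,0,-31,0],
    [4,0,-37,0],
    [4,0,-40,0],
    [4,0,-40,0]
  ]
}}

```text
t: 6.77
position: [0.6143, -0.1397, 0.0094]
tcp_rot: [[-0.001, -0.946, 0.323], [0.0, 0.323, 0.946], [-1.0, 0.001, -0.0]]
force: [-0.4, -0.2, -0.5]
gripper_width: 0.553
```

Call:
{"op": "move_arm", "data": {
  "rows": [
    [0,0,0,0],
    [0,0,0,0],
    [0,0,0,0],
    [0,0,0,0],
    [0,0,0,0]
  ],
  "grip": 60
}}

```text
t: 7.18
position: [0.615, -0.1399, 0.0106]
tcp_rot: [[0.0, -0.946, 0.323], [-0.0, 0.323, 0.946], [-1.0, -0.0, 0.0]]
force: [0.1, 0.0, -0.3]
gripper_width: 0.764
```

Call:
{"op": "move_arm", "data": {
  "rows": [
    [0,0,4,0],
    [0,0,14,0],
    [0,0,30,0],
    [0,0,50,0],
    [0,0,75,0],
    [0,0,100,0],
    [0,0,125,0],
    [0,0,145,0],
    [0,0,150,0]
  ]
}}

```text
t: 7.93
position: [0.6175, -0.1403, 0.1657]
tcp_rot: [[0.007, -0.946, 0.323], [-0.002, 0.323, 0.946], [-1.0, -0.007, 0.001]]
force: [0.7, -0.2, 0.1]
gripper_width: 0.767
```

```bash
python3 snap.py 6 wrist
```

```text
7.98 [ 617.2 -140.2  164.8]
```

View pics/wrist6.png

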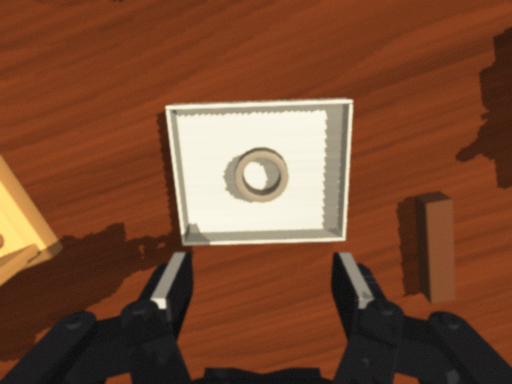

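The worn wheel lies flat near the tray centre (262,176), released. Next is the new wheel; I move above it with the gripper fully open.

Call:
{"op": "move_arm", "data": {
  "rows": [
    [-4,8,5,0],
    [-12,25,15,0],
    [-26,54,25,0],
    [-43,90,30,0],
    [-60,126,30,0],
    [-77,162,30,0],
    [-94,198,30,0],
    [-111,234,30,0],
    [-128,270,30,0],
    [-145,304,30,0]
  ],
  "grip": 0
}}

```text
t: 8.82
position: [0.467, 0.1661, 0.1892]
tcp_rot: [[-0.003, -0.947, 0.322], [-0.001, 0.322, 0.947], [-1.0, 0.002, -0.001]]
force: [0.2, 0.4, -0.5]
gripper_width: 0.997
```

Call:
{"op": "move_arm", "data": {
  "rows": [
    [-12,26,-10,0],
    [-20,42,-25,0],
    [-23,49,-40,0],
    [-23,49,-48,0],
    [-23,49,-50,0],
    [-23,49,-50,0]
  ]
}}

```text
t: 9.32
position: [0.4461, 0.2119, 0.1392]
tcp_rot: [[-0.003, -0.946, 0.324], [-0.002, 0.324, 0.946], [-1.0, 0.002, -0.002]]
force: [0.4, -0.5, -0.4]
gripper_width: 0.999
```

```bash
python3 snap.py 7 wrist
```

```text
9.37 [446.9 212.  139.9]
```

View pics/wrist7.png

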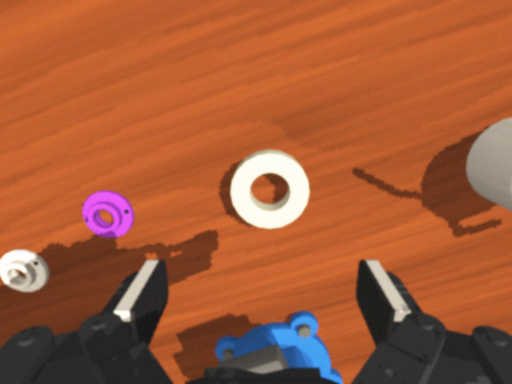

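The new wheel is at (270,189), and the oil can is well to its right at (495,165). I fit circles in the plane of the wheel's top face. I also check the wrist-camera bias using the worn wheel, which was released at commanded (615,-140).

```bash
cat > circ.py <<'E'
from h import *
from scipy.optimize import least_squares
def ringfit(im,roi,z,R,rule,guess=None,verbose=True):
    x0,y0,x1,y1=roi
    hsv=cv2.cvtColor(im["pixels"],cv2.COLOR_RGB2HSV)[y0:y1,x0:x1].astype(int)
    m=rule(hsv).astype(np.uint8)
    m=cv2.morphologyEx(m,cv2.MORPH_OPEN,np.ones((2,2),np.uint8))
    cs,_=cv2.findContours(m,cv2.RETR_EXTERNAL,cv2.CHAIN_APPROX_NONE)
    k=max(cs,key=cv2.contourArea)[:,0,:]+np.array([x0,y0])
    P=np.array([onplane(im,p,z)[:2] for p in k])*1000
    f=lambda q:np.hypot(P[:,0]-q[0],P[:,1]-q[1])-q[2]
    c0=P.mean(0)
    r=least_squares(f,[c0[0],c0[1],R],loss="soft_l1",f_scale=0.5)
    r2=least_squares(lambda q:np.hypot(P[:,0]-q[0],P[:,1]-q[1])-R,c0,loss="soft_l1",f_scale=0.5)
    return r.x,r2.x,len(k)
E
python3 - <<'E'
from circ import *
w=load("wrist7.npz")
hsv=cv2.cvtColor(w["pixels"],cv2.COLOR_RGB2HSV)
print(hsv[189,225:320:6].tolist()); print(hsv[145:235:5,270].tolist())
print(ringfit(w,(215,135,325,240),.02,32,lambda h:(h[...,1]<60)&(h[...,2]>200)))
w=load("wrist6.npz")
hsv=cv2.cvtColor(w["pixels"],cv2.COLOR_RGB2HSV)
print(hsv[176,225:300:4].tolist())
E
```

```text
[[9, 182, 116], [24, 45, 237], [28, 12, 254], [28, 12, 254], [24, 37, 242], [10, 191, 195], [10, 192, 201], [10, 186, 204], [10, 194, 191], [10, 186, 114], [9, 182, 116], [27, 20, 249], [25, 12, 254], [28, 12, 254], [14, 103, 221], [10, 191, 183]]
[[10, 190, 181], [18, 67, 194], [27, 9, 254], [27, 11, 254], [27, 11, 254], [26, 14, 253], [10, 184, 108], [9, 190, 106], [10, 192, 179], [11, 197, 202], [10, 192, 197], [10, 189, 178], [22, 56, 187], [24, 44, 211], [28, 12, 254], [25, 13, 254], [28, 13, 253], [10, 182, 199]]
(array([450.39510996, 217.5223564 ,  31.40694059]), array([450.29597918, 217.62173462]), 215)
[[20, 53, 165], [19, 48, 165], [20, 53, 158], [19, 74, 189], [19, 76, 182], [24, 33, 239], [24, 21, 248], [26, 21, 248], [24, 22, 248], [25, 23, 248], [24, 31, 241], [21, 49, 165], [22, 48, 164], [21, 50, 152], [19, 73, 161], [19, 73, 191], [24, 38, 237], [24, 22, 247], [23, 23, 247]]
```

Run:
```python
from h import *
w=cv2.imread("pics/wrist7.png");v=cv2.imread("pics/wrist6.png")
a=cv2.resize(w[140:240,220:320],None,fx=4,fy=4,interpolation=cv2.INTER_CUBIC);b=cv2.resize(v[130:220,215:315],None,fx=4,fy=4,interpolation=cv2.INTER_CUBIC)
c=np.zeros((400,800,3),np.uint8);c[:400,:400]=a;c[:360,400:]=b;cv2.imwrite("pics/c7.png",c)
```

```text
(no output)
```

View pics/c7.png

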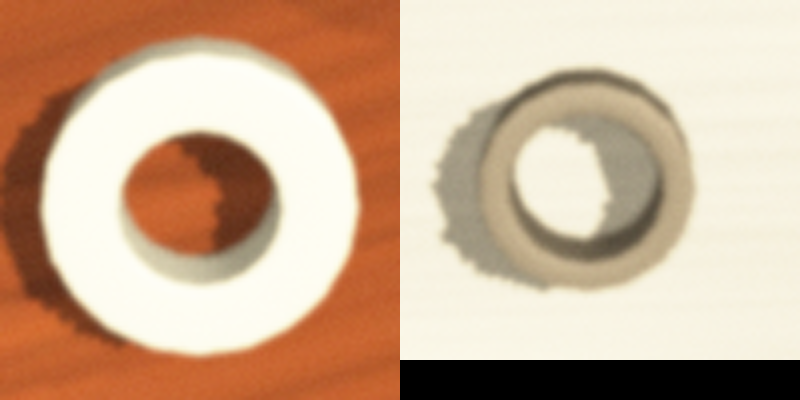

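Run:
```python
from h import *
w=load("wrist7.npz");v=load("wrist6.npz")
print("new",onplane(w,(269.7,190.9),.02)*1000)
print("worn",onplane(v,(261.4,176.4),.023)*1000)
R=np.array([[0,-0.946,0.323],[0,0.323,0.946],[-1,0,0]])
for n,p in (("new",(269.7,190.9,.02,[446,213])),("worn",(261.4,176.4,.023,[615,-140]))):
    im=w if n=="new" else v
    q=onplane(im,p[:2],p[2])[:2]*1000-np.array(p[3]); print(n,"tool y,z:",np.round([q@R[:2,1],q@R[:2,2]],1), "cam calib TCP->", np.round((im["world_from_camera"][:3,3]*1000)[:2],1))
```

```text
new [449.13841275 217.26540407  20.        ]
worn [ 614.5417301  -139.52879601   23.        ]
new tool y,z: [-1.6  5. ] cam calib TCP-> [368.6 239. ]
worn tool y,z: [0.6 0.3] cam calib TCP-> [ 538.7 -113.3]
```

The wrist bias along the jaws is only about 0.3 mm. The new wheel is at (449,217), so I shift by (+3,+4), lower, and look before gripping.

Call:
{"op": "move_arm", "data": {
  "rows": [
    [1,1,-8,0],
    [2,3,-25,0],
    [3,4,-48,0],
    [3,4,-72,0],
    [3,4,-94,0],
    [3,4,-112,0],
    [3,4,-125,0],
    [3,4,-131,0],
    [3,4,-133,0],
    [3,4,-133,0]
  ]
}}

```text
t: 10.2
position: [0.4502, 0.2169, 0.0073]
tcp_rot: [[0.0, -0.946, 0.324], [-0.0, 0.324, 0.946], [-1.0, -0.0, -0.0]]
force: [0.5, -0.7, 0.3]
gripper_width: 1.005
```

Call:
{"op": "move_arm", "data": {
  "rows": [
    [0,0,0,0],
    [0,0,0,0],
    [0,0,0,0],
    [0,0,0,0],
    [0,0,0,0],
    [0,0,0,0],
    [0,0,0,0]
  ],
  "grip": 255,
  "force": 40
}}

```text
t: 10.78
position: [0.4508, 0.2175, 0.0089]
tcp_rot: [[0.002, -0.946, 0.323], [0.001, 0.323, 0.946], [-1.0, -0.002, 0.001]]
force: [-0.9, -0.2, 6.6]
gripper_width: 0.741
```

```bash
python3 snap.py 8 wrist
```

```text
10.83 [450.8 217.5   9. ]
```

View pics/wrist8.png

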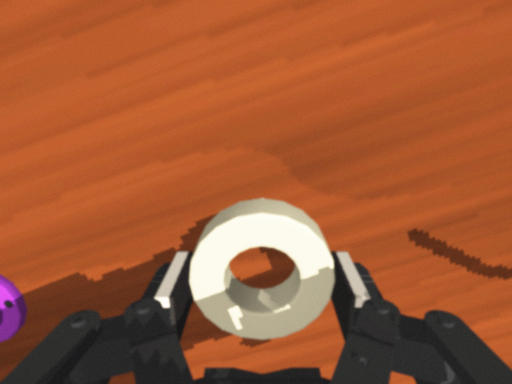

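Gripped at 63 mm. I lift it gently and then carry it high toward the mandrel.

Call:
{"op": "move_arm", "data": {
  "rows": [
    [0,0,2,0],
    [0,0,6,0],
    [0,0,12,0],
    [0,0,22,0],
    [0,0,36,0],
    [0,0,54,0],
    [0,0,74,0],
    [0,0,96,0],
    [0,0,120,0],
    [0,0,145,0]
  ]
}}

```text
t: 11.67
position: [0.4494, 0.2171, 0.154]
tcp_rot: [[-0.0, -0.947, 0.323], [0.0, 0.323, 0.947], [-1.0, 0.0, -0.0]]
force: [-0.6, 0.9, -0.6]
gripper_width: 0.738
```

Call:
{"op": "move_arm", "data": {
  "rows": [
    [0,0,25,0],
    [4,-1,48,0],
    [12,-3,68,0],
    [22,-6,80,0],
    [36,-10,83,0],
    [50,-14,83,0],
    [66,-18,83,0],
    [82,-23,83,0],
    [98,-27,83,0],
    [114,-32,83,0]
  ]
}}

```text
t: 12.5
position: [0.5642, 0.1851, 0.2362]
tcp_rot: [[0.0, -0.947, 0.322], [0.0, 0.322, 0.947], [-1.0, -0.0, 0.0]]
force: [0.1, -0.2, -0.8]
gripper_width: 0.74
```

```bash
python3 snap.py 9 wrist
```

```text
12.55 [567.6 183.  236.2]
```

View pics/wrist9.png

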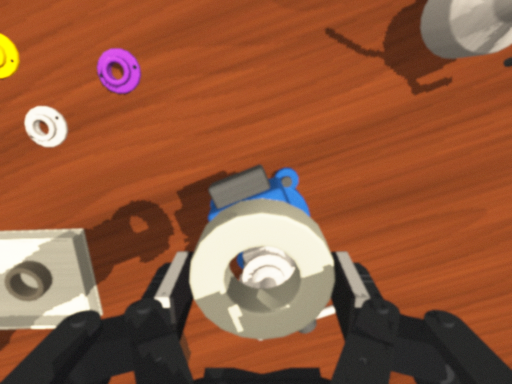

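```bash
cat > held.py <<'E'
from h import *
from scipy.optimize import least_squares
R0=np.array([[0,-0.946,0.3235],[0,0.3235,0.946],[-1,0,0]])
def camrel(): # nominal camera in TCP frame from the first wrist pose (no motion)
    w=load("wrist0.npz"); p=np.array([.21,.615,.239]);T=w["world_from_camera"].copy()
    return T,p
def meas(tag,zrel,R,roi,rule,tcp,half="low"):
    w=load(f"wrist{tag}.npz")
    x0,y0,x1,y1=roi
    hsv=cv2.cvtColor(w["pixels"],cv2.COLOR_RGB2HSV)[y0:y1,x0:x1].astype(int)
    m=rule(hsv).astype(np.uint8)
    cs,_=cv2.findContours(m,cv2.RETR_EXTERNAL,cv2.CHAIN_APPROX_NONE)
    k=max(cs,key=cv2.contourArea)[:,0,:]+np.array([x0,y0])
    cy=(k[:,1].min()+k[:,1].max())/2
    k=k[k[:,1]>cy+5] if half=="low" else k[k[:,1]<cy-25]
    P=np.array([onplane(w,p,tcp[2]/1000+zrel)[:2] for p in k])*1000-np.array(tcp[:2])
    Q=np.c_[P@R0[:2,1],P@R0[:2,2]]
    r=least_squares(lambda q:np.hypot(Q[:,0]-q[0],Q[:,1]-q[1])-R,Q.mean(0),loss="soft_l1",f_scale=.5)
    return r.x,np.sqrt(np.mean(r.fun**2)),len(k),(k[:,0].min(),k[:,0].max(),k[:,1].min(),k[:,1].max())
E
python3 - <<'E'
from held import *
w=load("wrist9.npz")
hsv=cv2.cvtColor(w["pixels"],cv2.COLOR_RGB2HSV)
print(hsv[190:345:6,230].tolist())
cv2.imwrite("pics/c9.png",cv2.resize(w["pixels"][170:350,170:350,::-1],None,fx=3.3,fy=3.3,interpolation=cv2.INTER_CUBIC))
E
```

```text
[[20, 31, 124], [21, 27, 123], [20, 19, 118], [22, 50, 137], [22, 55, 135], [24, 46, 227], [26, 23, 248], [26, 25, 248], [26, 23, 248], [26, 23, 247], [25, 25, 248], [25, 25, 247], [13, 108, 130], [11, 116, 123], [24, 55, 177], [23, 53, 134], [23, 57, 99], [21, 49, 99], [21, 55, 125], [24, 52, 163], [24, 27, 246], [23, 49, 197], [22, 53, 163], [24, 52, 162], [10, 183, 177], [10, 197, 180]]
```

View pics/c9.png

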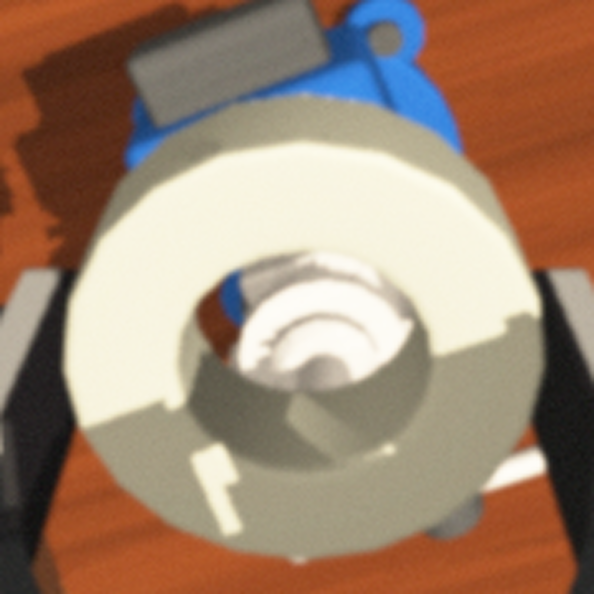

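Run:
```python
from held import *
w=load("wrist9.npz")
def fit(pts,zrel,tcp,R=None):
    P=np.array([onplane(w,(170+(x+.5)/3.3-.5,170+(y+.5)/3.3-.5),tcp[2]/1000+zrel)[:2] for x,y in pts])*1000-np.array(tcp[:2])
    Q=np.c_[P@R0[:2,1],P@R0[:2,2]]
    r=least_squares(lambda q:np.hypot(Q[:,0]-q[0],Q[:,1]-q[1])-q[2],[*Q.mean(0),30]);return np.round(r.x,2),np.round(r.fun,2)
T=w["world_from_camera"]; 
# camera-implied TCP
c=np.array([-134.5,82.3,0.1])/1000
tcp=T[:3,3]-R0@c; print("camera-implied TCP",np.round(tcp*1000,1))
tcp=tcp*1000
outer=[(65,345),(543,345),(303,143),(300,556),(183,527),(430,522)]
bore=[(181,345),(433,350),(306,251),(300,470)]
for z in (.009,.011,.013): print(z,fit(outer,z,tcp),fit(bore,z,tcp))
bot=[(310,96),(200,118),(420,120)]
```

```text
camera-implied TCP [564.1 185.1 236.4]
0.009 (array([-1.600e-01, -2.000e-02,  3.161e+01]), array([-0.  ,  0.15, -0.06,  0.15,  0.01, -0.25])) (array([-0.36,  0.4 , 16.86]), array([-0., -0.,  0.,  0.]))
0.011 (array([ 1.150e+00, -2.000e-02,  3.111e+01]), array([-0.  ,  0.15, -0.06,  0.15,  0.01, -0.25])) (array([ 0.96,  0.4 , 16.6 ]), array([-0., -0.,  0.,  0.]))
0.013 (array([ 2.46e+00, -2.00e-02,  3.06e+01]), array([-0.  ,  0.14, -0.05,  0.15,  0.01, -0.24])) (array([ 2.27,  0.39, 16.33]), array([-0., -0.,  0.,  0.]))
```

Run:
```python
from h import *
w=load("wrist4.npz")
cv2.imwrite("pics/c4b.png",cv2.resize(w["pixels"][150:240,215:315,::-1],None,fx=6,fy=6,interpolation=cv2.INTER_CUBIC))
print(w["world_from_camera"][:3,3]*1000)
```

```text
[558.70453416 192.221815   353.44793064]
```

View pics/c4b.png

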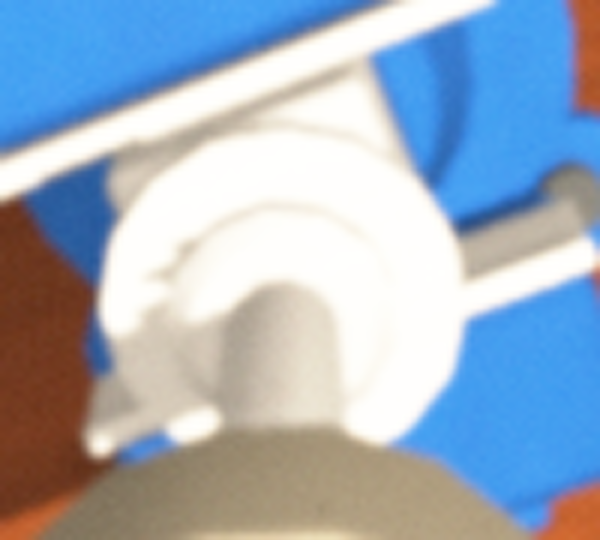

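Run:
```python
from held import *
w=load("wrist4.npz");T=w["world_from_camera"]
c=np.array([-134.5,82.3,0.1])/1000
tcp=(T[:3,3]-R0@c)*1000; print("implied TCP",tcp)
def fit(pts,z,R):
    P=np.array([onplane(w,(215+(x+.5)/6-.5,150+(y+.5)/6-.5),z)[:2] for x,y in pts])*1000-tcp[:2]
    Q=np.c_[P@R0[:2,1],P@R0[:2,2]]
    r=least_squares(lambda q:np.hypot(Q[:,0]-q[0],Q[:,1]-q[1])-R,Q.mean(0)); return np.round(r.x,2),np.round(r.fun,2)
q,f=fit([(100,305),(463,305),(281,130),(160,175),(400,165),(440,385)],.128,22); print(q,f)
print("mandrel axis rel TCP in world",R0[:2,1]*q[0]+R0[:2,2]*q[1], "abs w/ commanded",np.array([636,165])+R0[:2,1]*q[0]+R0[:2,2]*q[1])
```

```text
implied TCP [636.52798416 165.503165   218.94793064]
[-0.12  0.31] [ 0.01 -0.24 -0.18 -0.19  0.35 -0.11]
mandrel axis rel TCP in world [0.213805 0.25444 ] abs w/ commanded [636.213805 165.25444 ]
```

The mandrel axis is at commanded (636.2,165.3), and the wheel sits within about 0.5 mm of the TCP. I move over the axis, staying above the point.

Call:
{"op": "move_arm", "data": {
  "rows": [
    [8,-2,0,0],
    [22,-6,0,0],
    [40,-11,0,0],
    [57,-16,0,0],
    [69,-19,0,0],
    [73.5,-20,0,0],
    [73.5,-20,-10,0],
    [73.5,-20,-22,0],
    [73.5,-20,-30,0],
    [73.5,-20,-30,0]
  ]
}}

```text
t: 13.38
position: [0.6344, 0.1653, 0.2019]
tcp_rot: [[-0.006, -0.947, 0.322], [-0.001, 0.322, 0.947], [-1.0, 0.005, -0.003]]
force: [-0.2, 0.9, -1.6]
gripper_width: 0.738
```

```bash
python3 snap.py 10 wrist,side
python3 - <<'E'
import cv2,numpy as np
w=cv2.imread("pics/wrist10.png");s=cv2.imread("pics/side10.png")
a=cv2.resize(w[180:360,170:350],None,fx=2.2,fy=2.2,interpolation=cv2.INTER_CUBIC);b=cv2.resize(s[90:190,200:300],None,fx=3.9,fy=3.9,interpolation=cv2.INTER_CUBIC)
c=np.zeros((400,790,3),np.uint8);c[:396,:396]=a;c[:390,400:790]=b;cv2.imwrite("pics/c10.png",c)
E
```

```text
13.48 [636.1 165.5 204.3]
```

View pics/c10.png

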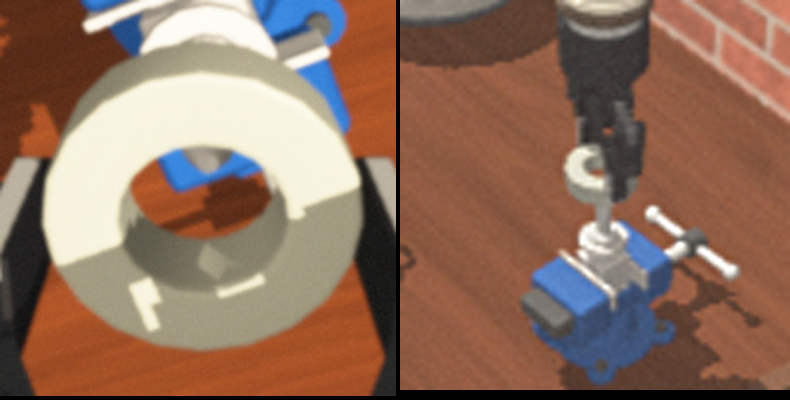

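The wheel hangs level above the shaft, and the point shows through the bore near its middle. I lower it along the shaft to just above the spigot.

Call:
{"op": "move_arm", "data": {
  "rows": [
    [0,0,-4,0],
    [0,0,-10,0],
    [0,0,-17,0],
    [0,0,-25,0],
    [0,0,-33,0],
    [0,0,-40,0],
    [0,0,-44,0],
    [0,0,-46,0],
    [0,0,-46,0]
  ]
}}

```text
t: 14.23
position: [0.637, 0.1651, 0.1585]
tcp_rot: [[-0.001, -0.946, 0.323], [-0.0, 0.323, 0.946], [-1.0, 0.001, -0.001]]
force: [0.5, -0.2, -1.1]
gripper_width: 0.74
```

```bash
python3 snap.py 11 wrist,side
python3 - <<'E'
import cv2,numpy as np
w=cv2.imread("pics/wrist11.png");s=cv2.imread("pics/side11.png")
a=cv2.resize(w[180:360,170:350],None,fx=2.2,fy=2.2,interpolation=cv2.INTER_CUBIC);b=cv2.resize(s[110:170,220:280],None,fx=6.5,fy=6.5,interpolation=cv2.INTER_CUBIC)
c=np.zeros((400,790,3),np.uint8);c[:396,:396]=a;c[:390,400:790]=b;cv2.imwrite("pics/c11.png",c)
E
```

```text
14.33 [637.6 165.3 159.5]
```

View pics/c11.png

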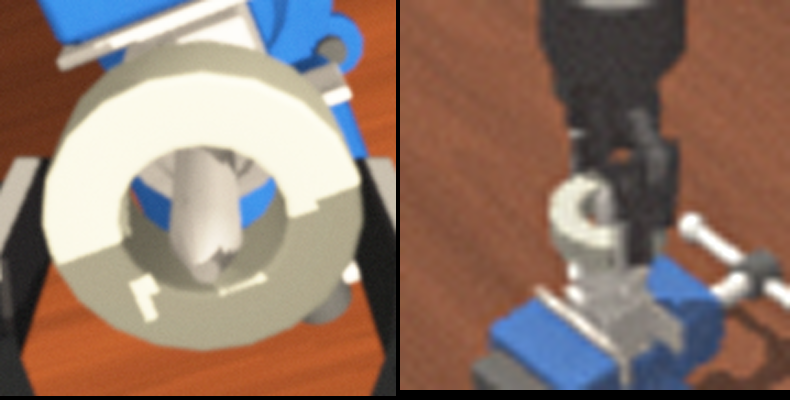

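The shaft is inside the bore. I lower slowly over the spigot and watch the force.

Call:
{"op": "move_arm", "data": {
  "rows": [
    [0,0,-2,0],
    [0,0,-4,0],
    [0,0,-6,0],
    [0,0,-8,0],
    [0,0,-10,0],
    [0,0,-12,0],
    [0,0,-14,0],
    [0,0,-15,0],
    [0,0,-15,0]
  ]
}}

```text
t: 15.08
position: [0.6371, 0.1651, 0.1439]
tcp_rot: [[-0.001, -0.946, 0.323], [-0.0, 0.323, 0.946], [-1.0, 0.001, -0.0]]
force: [0.1, -1.2, -0.5]
gripper_width: 0.739
```

```bash
python3 snap.py 12 wrist
python3 - <<'E'
import cv2,numpy as np
w=cv2.imread("pics/wrist12.png")
cv2.imwrite("pics/c12.png",cv2.resize(w[180:360,170:350],None,fx=3,fy=3,interpolation=cv2.INTER_CUBIC))
E
```

```text
15.13 [637.2 165.2 144.1]
```

View pics/c12.png

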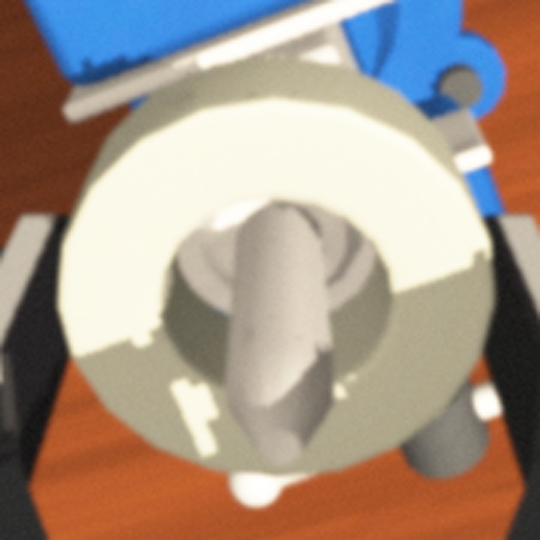

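No contact force yet. I keep lowering in 1 mm steps.

Call:
{"op": "move_arm", "data": {
  "rows": [
    [0,0,-1,0],
    [0,0,-2,0],
    [0,0,-3,0],
    [0,0,-4,0],
    [0,0,-5,0],
    [0,0,-6,0],
    [0,0,-6,0],
    [0,0,-6,0]
  ]
}}

```text
t: 15.8
position: [0.6373, 0.1652, 0.1382]
tcp_rot: [[-0.0, -0.946, 0.323], [-0.0, 0.323, 0.946], [-1.0, 0.0, -0.0]]
force: [0.0, 0.4, -1.1]
gripper_width: 0.739
```

```bash
python3 snap.py 13 wrist,side
python3 - <<'E'
import cv2,numpy as np
from rig import read_state
print(np.round(read_state()["force"],1))
w=cv2.imread("pics/wrist13.png");s=cv2.imread("pics/side13.png")
a=cv2.resize(w[180:360,170:350],None,fx=2.2,fy=2.2,interpolation=cv2.INTER_CUBIC);b=cv2.resize(s[110:170,220:280],None,fx=6.5,fy=6.5,interpolation=cv2.INTER_CUBIC)
c=np.zeros((400,790,3),np.uint8);c[:396,:396]=a;c[:390,400:790]=b;cv2.imwrite("pics/c13.png",c)
E
```

```text
15.9 [637.4 165.2 138.3]
[-0.  -0.5 -1.2]
```

View pics/c13.png

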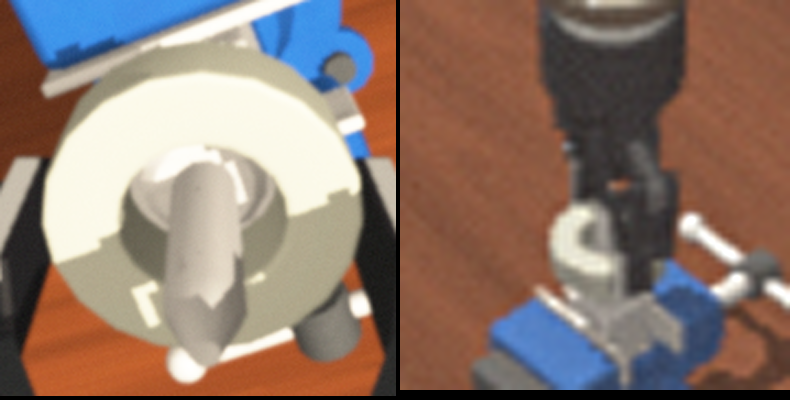

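It is past the spigot top with no contact; Fz is about -1.1 N, the wheel's weight. A few more millimetres, watching for the weight to come off.

Call:
{"op": "move_arm", "data": {
  "rows": [
    [0,0,-0.5,0],
    [0,0,-1,0],
    [0,0,-1.5,0],
    [0,0,-1.5,0],
    [0,0,-1.5,0]
  ]
}}

```text
t: 16.32
position: [0.6374, 0.1652, 0.1371]
tcp_rot: [[0.0, -0.946, 0.323], [0.0, 0.323, 0.946], [-1.0, -0.0, 0.0]]
force: [-1.3, -0.9, 2.4]
gripper_width: 0.733
```

Run:
```python
from rig import read_state
import numpy as np
s=read_state();print(np.round(s["force"],1),np.round(s["position"],4))
```

```text
[-1.3 -0.9  2.4] [0.6374 0.1652 0.1371]
```

The weight has come off (Fz went from -1.1 to +2.4 N) with the wheel's underside at about z = 128, so it is seated. I open the jaws slightly.

Call:
{"op": "move_arm", "data": {
  "rows": [
    [0,0,-0.5,0],
    [0,0,-0.5,0]
  ]
}}

```text
t: 16.48
position: [0.6374, 0.1652, 0.1371]
tcp_rot: [[0.0, -0.946, 0.323], [-0.0, 0.323, 0.946], [-1.0, -0.0, 0.0]]
force: [-1.6, -1.5, 5.1]
gripper_width: 0.738
```

Call:
{"op": "move_arm", "data": {
  "rows": [
    [0,0,0,0],
    [0,0,0,0],
    [0,0,0,0],
    [0,0,0,0],
    [0,0,0,0]
  ],
  "grip": 30
}}

```text
t: 16.9
position: [0.6373, 0.1652, 0.1361]
tcp_rot: [[-0.0, -0.946, 0.323], [0.0, 0.323, 0.946], [-1.0, 0.0, -0.0]]
force: [0.7, 1.1, 0.2]
gripper_width: 0.882
```

```bash
python3 snap.py 14 wrist
python3 - <<'E'
import cv2,numpy as np
w=cv2.imread("pics/wrist14.png")
cv2.imwrite("pics/c14.png",cv2.resize(w[170:370,130:390],None,fx=2.4,fy=2.4,interpolation=cv2.INTER_CUBIC))
E
```

```text
16.95 [637.3 165.2 136.1]
```

View pics/c14.png

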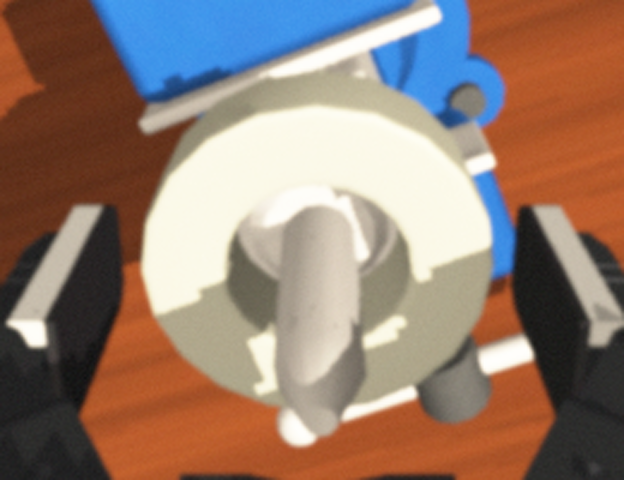

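The wheel is released and stays put, clear of both pads. I rise straight up and check.

Call:
{"op": "move_arm", "data": {
  "rows": [
    [0,0,2,0],
    [0,0,6,0],
    [0,0,13,0],
    [0,0,24,0],
    [0,0,38,0],
    [0,0,54,0],
    [0,0,70,0],
    [0,0,84,0],
    [0,0,92,0],
    [0,0,94,0]
  ],
  "grip": 0
}}

```text
t: 17.78
position: [0.6388, 0.1657, 0.2337]
tcp_rot: [[0.005, -0.946, 0.323], [0.001, 0.323, 0.946], [-1.0, -0.004, 0.003]]
force: [0.2, 0.2, -0.3]
gripper_width: 0.999
```

```bash
python3 snap.py 15 wrist
python3 - <<'E'
import cv2,numpy as np
w=cv2.imread("pics/wrist15.png")
cv2.imwrite("pics/c15.png",cv2.resize(w[140:260,200:330],None,fx=4.6,fy=4.6,interpolation=cv2.INTER_CUBIC))
E
```

```text
17.83 [638.3 165.5 232.7]
```

View pics/c15.png

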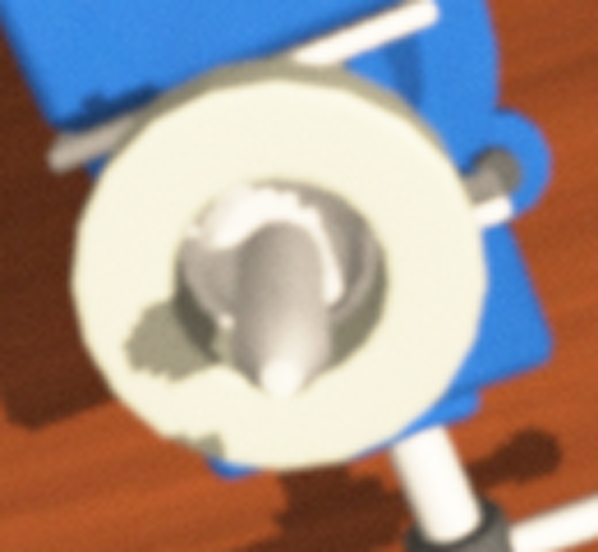

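The new wheel sits flat and centred round the spigot: outline centre at crop (280,275), shaft column 280. Next I go over the steel flange.

Call:
{"op": "move_arm", "data": {
  "rows": [
    [-6,-6,0,0],
    [-18,-19,0,0],
    [-38,-40,0,0],
    [-62,-65,0,0],
    [-88,-92,-10,0],
    [-114,-119,-30,0],
    [-140,-146,-50,0],
    [-162,-169,-70,0],
    [-178,-186,-84,0],
    [-184.5,-192,-90,0]
  ]
}}

```text
t: 18.67
position: [0.4468, -0.0303, 0.1373]
tcp_rot: [[-0.008, -0.945, 0.327], [-0.001, 0.327, 0.945], [-1.0, 0.007, -0.004]]
force: [-0.2, -0.5, 0.5]
gripper_width: 1.001
```

Call:
{"op": "move_arm", "data": {
  "rows": [
    [0,0,0,0],
    [0,0,0,0],
    [0,0,0,0]
  ]
}}

```text
t: 18.92
position: [0.4546, -0.0256, 0.1411]
tcp_rot: [[0.002, -0.947, 0.322], [0.001, 0.322, 0.947], [-1.0, -0.002, 0.001]]
force: [0.2, -0.0, 0.4]
gripper_width: 1.0
```

```bash
python3 snap.py 16 wrist
```

```text
18.97 [454.8 -25.5 141.2]
```

View pics/wrist16.png

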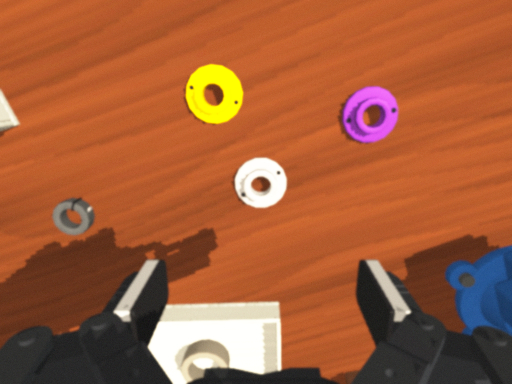

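Three flange-like discs are visible: yellow at (214,94), purple at (370,114), and plain steel at (261,183). The steel one fits the description, since coloured look-alikes are excluded. I confirm it in an enlarged crop.

Run:
```python
import cv2
w=cv2.imread("pics/wrist16.png")
cv2.imwrite("pics/c16.png",cv2.resize(w[145:220,220:300],None,fx=7,fy=7,interpolation=cv2.INTER_CUBIC))
```

```text
(no output)
```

View pics/c16.png

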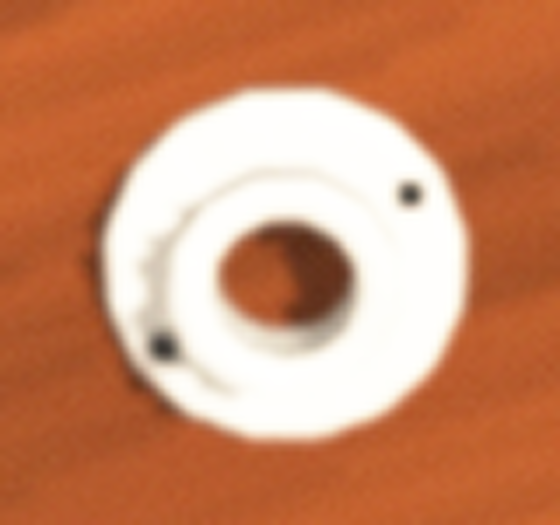

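Run:
```python
from held import *
w=load("wrist16.npz");T=w["world_from_camera"]
c=np.array([-134.5,82.3,0.1])/1000
tcp=(T[:3,3]-R0@c)*1000; print("implied TCP",tcp)
q=lambda x,y:(220+(x+.5)/7-.5,145+(y+.5)/7-.5)
for p,z in (((284,265),.006),((287,287),.014)):
    a=onplane(w,q(*p),z)*1000; d=a[:2]-tcp[:2]; print(np.round(a,1),"shift from TCP",np.round(d,1))
# free-shadow sizes
a=onplane(w,q(100,265),.006);b=onplane(w,q(468,265),.006);print(np.linalg.norm(a-b)*1000)
```

```text
implied TCP [454.24862705 -25.76231021 141.08609585]
[453.6 -26.6   6. ] shift from TCP [-0.7 -0.8]
[454.  -26.3  14. ] shift from TCP [-0.3 -0.6]
44.63071872865696
```

The flange is at about (453.8,-26.5). I descend with a small correction, then close on its disc.

Call:
{"op": "move_arm", "data": {
  "rows": [
    [1,0.5,-8,0],
    [2,0.5,-25,0],
    [2,0.5,-48,0],
    [2,0.5,-72,0],
    [2,0.5,-94,0],
    [2,0.5,-112,0],
    [2,0.5,-125,0],
    [2,0.5,-130,0],
    [2,0.5,-132,0],
    [2,0.5,-132,0]
  ]
}}

```text
t: 19.8
position: [0.4552, -0.0257, 0.0081]
tcp_rot: [[-0.0, -0.947, 0.322], [0.0, 0.322, 0.947], [-1.0, 0.0, 0.0]]
force: [0.1, -0.0, 0.3]
gripper_width: 1.0
```

```bash
python3 snap.py 17 wrist
```

```text
19.85 [455.5 -25.9   8.6]
```

View pics/wrist17.png

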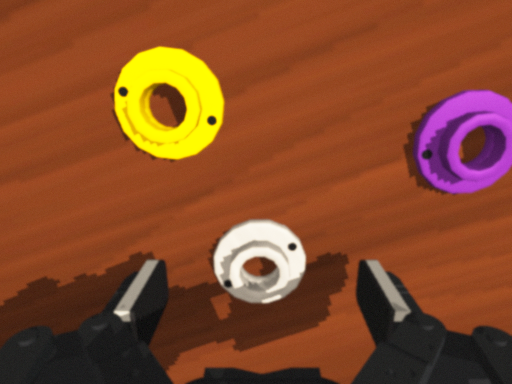

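The flange is between the pads at (260,262), about 1.5 mm off along tool y. I nudge by -1.5 mm in x and close.

Call:
{"op": "move_arm", "data": {
  "rows": [
    [-1.5,0,0,0],
    [-1.5,0,0,0]
  ]
}}

```text
t: 20.02
position: [0.4538, -0.0263, 0.0091]
tcp_rot: [[0.001, -0.946, 0.323], [-0.0, 0.323, 0.946], [-1.0, -0.001, 0.0]]
force: [-1.4, 0.1, -0.1]
gripper_width: 0.999
```

Call:
{"op": "move_arm", "data": {
  "rows": [
    [0,0,0,0],
    [0,0,0,0],
    [0,0,0,0],
    [0,0,0,0],
    [0,0,0,0],
    [0,0,0,0],
    [0,0,0,0],
    [0,0,0,0]
  ],
  "grip": 255,
  "force": 40
}}

```text
t: 20.68
position: [0.4536, -0.0264, 0.009]
tcp_rot: [[0.0, -0.946, 0.323], [-0.0, 0.323, 0.946], [-1.0, -0.0, -0.0]]
force: [-2.9, -0.7, 8.8]
gripper_width: 0.475
```

```bash
python3 snap.py 18 wrist
```

```text
20.73 [453.6 -26.4   9. ]
```

View pics/wrist18.png

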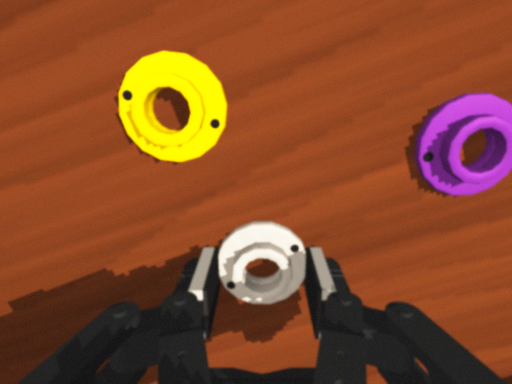

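The gripper reads 40 mm, somewhat below 44, as the tips are holding the thin disc. I lift a little and check that it hangs level.

Call:
{"op": "move_arm", "data": {
  "rows": [
    [0,0,1,0],
    [0,0,3,0],
    [0,0,6,0],
    [0,0,10,0],
    [0,0,15,0],
    [0,0,20,0],
    [0,0,25,0],
    [0,0,30,0],
    [0,0,30,0]
  ]
}}

```text
t: 21.48
position: [0.4542, -0.0264, 0.0394]
tcp_rot: [[0.002, -0.946, 0.323], [-0.0, 0.323, 0.946], [-1.0, -0.002, 0.001]]
force: [-0.3, 0.1, -0.5]
gripper_width: 0.476
```

```bash
python3 snap.py 19 wrist
python3 - <<'E'
import cv2,numpy as np
w=cv2.imread("pics/wrist19.png")
cv2.imwrite("pics/c19.png",cv2.resize(w[200:340,170:350],None,fx=4,fy=4,interpolation=cv2.INTER_CUBIC))
E
```

```text
21.53 [454.  -26.3  39. ]
```

View pics/c19.png

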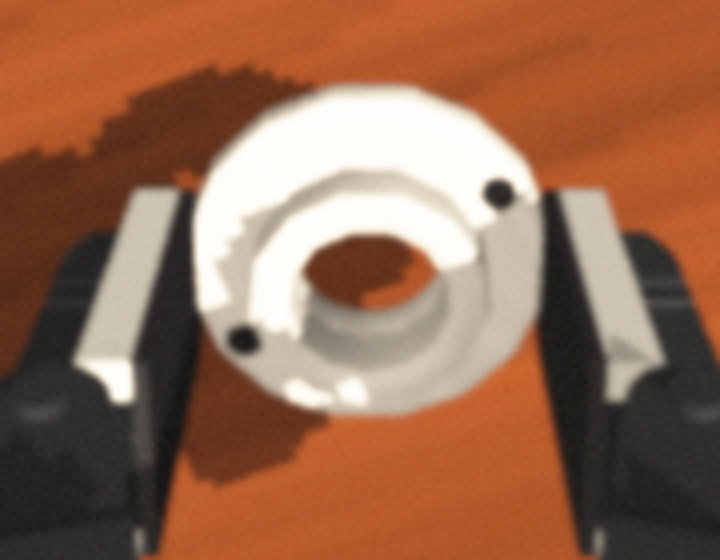

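```bash
cat > fit.py <<'E'
from held import *
def fitc(tag,x0,y0,s,pts,zrel,R=None,tcpz=None):
    w=load(f"wrist{tag}.npz");T=w["world_from_camera"]
    c=np.array([-134.5,82.3,0.1])/1000
    tcp=(T[:3,3]-R0@c)*1000
    z=tcp[2]/1000+zrel if tcpz is None else tcpz
    P=np.array([onplane(w,(x0+(x+.5)/s-.5,y0+(y+.5)/s-.5),z)[:2] for x,y in pts])*1000-tcp[:2]
    Q=np.c_[P@R0[:2,1],P@R0[:2,2]]
    if R: r=least_squares(lambda q:np.hypot(Q[:,0]-q[0],Q[:,1]-q[1])-R,Q.mean(0))
    else: r=least_squares(lambda q:np.hypot(Q[:,0]-q[0],Q[:,1]-q[1])-q[2],[*Q.mean(0),20])
    return np.round(tcp,1),np.round(r.x,2),np.round(r.fun,2)
E
python3 - <<'E'
from fit import *
print("disc low half",fitc(19,170,200,4,[(195,240),(542,240),(370,412),(450,403),(300,400),(520,330)],-.003))
print("bore",fitc(19,170,200,4,[(302,290),(448,290),(372,234),(375,366)],.005))
print("disc R22",fitc(19,170,200,4,[(195,240),(542,240),(370,412),(450,403),(300,400),(520,330)],-.003,22))
E
```

```text
disc low half (array([453.9, -26.3,  39.4]), array([-1.12,  0.03, 20.64]), array([ 0.11,  0.06, -0.3 ,  0.85, -0.23, -0.49]))
bore (array([453.9, -26.3,  39.4]), array([-0.59,  0.74,  8.45]), array([-0.13, -0.12,  0.15,  0.1 ]))
disc R22 (array([453.9, -26.3,  39.4]), array([ 0.29, -0.18]), array([-1.67, -1.28, -0.25,  0.84, -0.38, -1.02]))
```

Run:
```python
from fit import *
r=fitc(15,200,140,4.6,[(73,275),(487,275),(280,468),(280,82),(170,440),(400,430)],0,32,.148);print("wheel",r)
tcp,q,_=r; print("world",tcp[:2]+R0[:2,1]*q[0]+R0[:2,2]*q[1])
w=load("wrist15.npz")
for y in (375,385,395): print("tip",y,np.round(onplane(w,(200+280.5/4.6-.5,140+(y+.5)/4.6-.5),.184)*1000,1), "z182",np.round(onplane(w,(200+280.5/4.6-.5,140+(y+.5)/4.6-.5),.180)*1000,1))
```

```text
wheel (array([638.1, 165.6, 233.5]), array([ 1.22, -0.52]), array([-0.35, -0.1 , -0.25, -0.64, -0.05, -0.46]))
world [636.77766 165.50275]
tip 375 [636.6 165.7 184. ] z182 [638.2 165.2 180. ]
tip 385 [637.9 165.3 184. ] z182 [639.6 164.7 180. ]
tip 395 [639.3 164.8 184. ] z182 [641.  164.2 180. ]
```

In the measured-TCP frame the axis is at about (636.8,165.6), and the flange is centred on the TCP within about 0.5 mm. I carry it over, rising to z≈215.

Call:
{"op": "move_arm", "data": {
  "rows": [
    [0,0,12,0],
    [2,2,34,0],
    [8,8,64,0],
    [20,21,96,0],
    [36,38,126,0],
    [56,58,150,0],
    [78,81,166,0],
    [100,104,175,0],
    [122,127,177,0],
    [142,148,177,0]
  ]
}}

```text
t: 22.37
position: [0.597, 0.1233, 0.2165]
tcp_rot: [[0.002, -0.946, 0.323], [0.001, 0.323, 0.947], [-1.0, -0.002, 0.001]]
force: [-0.4, 0.4, -1.3]
gripper_width: 0.476
```

Call:
{"op": "move_arm", "data": {
  "rows": [
    [16,17,0,0],
    [28,29,0,0],
    [37,38,0,0],
    [41,43,0,0],
    [42,43.7,0,0],
    [42,43.7,0,0],
    [42,43.7,0,0],
    [42,43.7,0,0]
  ]
}}

```text
t: 23.03
position: [0.6369, 0.1642, 0.2153]
tcp_rot: [[-0.0, -0.946, 0.324], [-0.001, 0.324, 0.946], [-1.0, 0.0, -0.001]]
force: [-0.2, 0.0, -0.3]
gripper_width: 0.475
```

```bash
python3 snap.py 20 wrist,side
python3 - <<'E'
import cv2,numpy as np
w=cv2.imread("pics/wrist20.png");s=cv2.imread("pics/side20.png")
a=cv2.resize(w[170:320,190:340],None,fx=2.6,fy=2.6,interpolation=cv2.INTER_CUBIC);b=cv2.resize(s[90:170,215:295],None,fx=4.8,fy=4.8,interpolation=cv2.INTER_CUBIC)
c=np.zeros((400,790,3),np.uint8);c[:390,:390]=a;c[:384,400:784]=b;cv2.imwrite("pics/c20.png",c)
E
```

```text
23.13 [637.1 164.4 215.5]
```

View pics/c20.png

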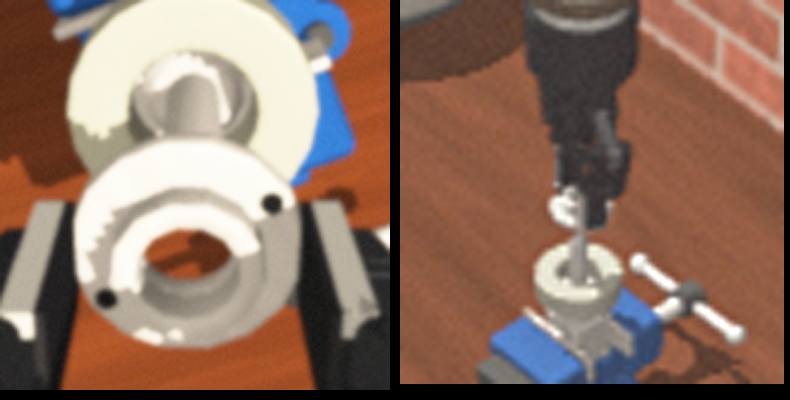

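The flange bore is about 1 mm left of the shaft in the image (columns 190 vs 193 in the crop), matching the state (y 164.4 against 165.6). I correct +1 mm in y and come down to just above the point.

Call:
{"op": "move_arm", "data": {
  "rows": [
    [0,0.5,-2,0],
    [0,1,-6,0],
    [0,1,-11,0],
    [0,1,-16,0],
    [0,1,-19,0],
    [0,1,-20,0],
    [0,1,-20,0],
    [0,1,-20,0]
  ]
}}

```text
t: 23.8
position: [0.6374, 0.1665, 0.1952]
tcp_rot: [[-0.0, -0.946, 0.323], [0.0, 0.323, 0.946], [-1.0, 0.0, -0.0]]
force: [0.1, -0.7, -0.8]
gripper_width: 0.471
```

```bash
python3 snap.py 21 wrist,side
python3 - <<'E'
import cv2,numpy as np
w=cv2.imread("pics/wrist21.png");s=cv2.imread("pics/side21.png")
a=cv2.resize(w[170:320,190:340],None,fx=3.2,fy=3.2,interpolation=cv2.INTER_CUBIC);b=cv2.resize(s[110:160,230:280],None,fx=6,fy=6,interpolation=cv2.INTER_CUBIC)
c=np.zeros((480,790,3),np.uint8);c[:480,:480]=a;c[:300,485:785]=b;cv2.imwrite("pics/c21.png",c)
E
```

```text
23.9 [637.6 166.5 195.5]
```

View pics/c21.png

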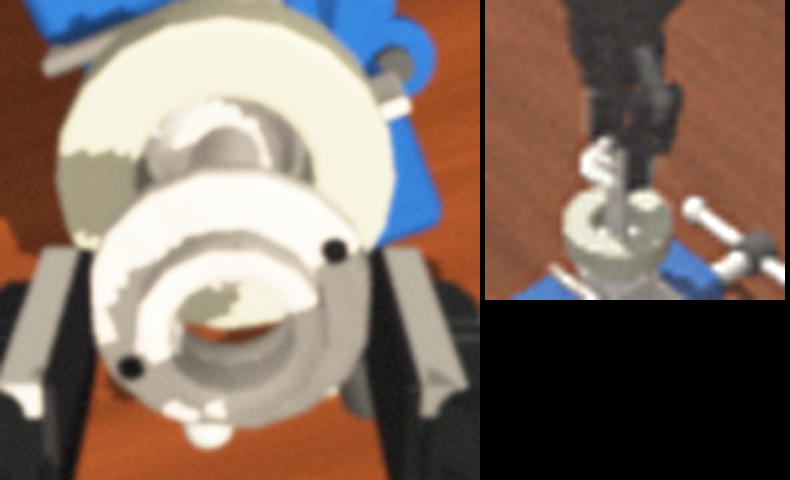

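The tip is not visible through the bore here. I check where the tip and the flange centre should project in both views.

Run:
```python
from held import *
s=load("side21.npz");w=load("wrist21.npz")
ax=np.array([.6368,.1656])
def P(im,x,y,z): return proj(im,[x,y,z])
out=[]
for nm,im,x0,y0,sc in (("side",s,220,100,8),("wrist",w,190,170,4)):
    h=60 if nm=="side" else 150
    a=cv2.resize(im["pixels"][y0:y0+h,x0:x0+h,::-1],None,fx=sc,fy=sc,interpolation=cv2.INTER_CUBIC)
    def dot(p,col):
        u,v=P(im,*p); cv2.circle(a,(int((u-x0+.5)*sc),int((v-y0+.5)*sc)),3,col,-1)
    off=np.array([0,0]) if nm=="wrist" else np.array([0,0])
    dot((*ax,.184),(0,0,255)); dot((*ax,.174),(0,255,255)); dot((*ax,.148),(0,255,0))
    for t in np.linspace(0,2*np.pi,24): dot((ax[0]+.022*np.cos(t),ax[1]+.022*np.sin(t),.1865),(255,0,0))
    for t in np.linspace(0,2*np.pi,24): dot((ax[0]+.032*np.cos(t),ax[1]+.032*np.sin(t),.148),(255,0,255))
    cv2.imwrite(f"pics/ov_{nm}.png",a)
a=cv2.imread("pics/ov_side.png");b=cv2.imread("pics/ov_wrist.png");c=np.zeros((600,800,3),np.uint8)
c[:400,:400]=cv2.resize(a,(400,400));c[:400,400:]=cv2.resize(b,(400,400));cv2.imwrite("pics/ov.png",c[:400])
```

```text
(no output)
```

View pics/ov.png

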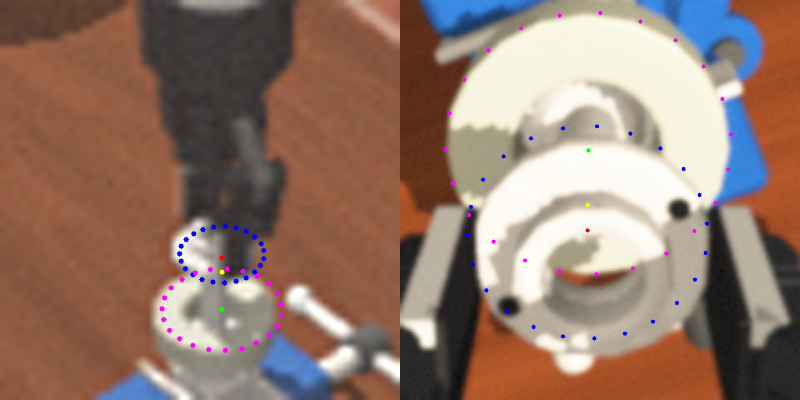

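Run:
```python
from held import *
c=np.zeros((400,800,3),np.uint8)
for i,(tag,cx,cy,x0,y0,n) in enumerate(((18,.4538,-.0265,190,200,130),(17,.4538,-.0265,190,200,130))):
    im=load(f"wrist{tag}.npz")
    print(tag,np.round(im["world_from_camera"][:3,3]*1000,1))
    sc=400/n
    a=cv2.resize(im["pixels"][y0:y0+n,x0:x0+n,::-1],(400,400),interpolation=cv2.INTER_CUBIC)
    def dot(p,col):
        u,v=proj(im,p); cv2.circle(a,(int((u-x0+.5)*sc),int((v-y0+.5)*sc)),2,col,-1)
    for r,z,col in ((.022,0,(255,0,0)),(.022,.006,(0,0,255)),(.014,.014,(0,160,0)),(.009,.014,(255,0,255))):
        for t in np.linspace(0,2*np.pi,32): dot((cx+r*np.cos(t),cy+r*np.sin(t),z),col)
    c[:, i*400:(i+1)*400]=a
cv2.imwrite("pics/ov18.png",c)
```

```text
18 [375.7   0.4 143.6]
17 [377.4   0.9 142.8]
```

View pics/ov18.png

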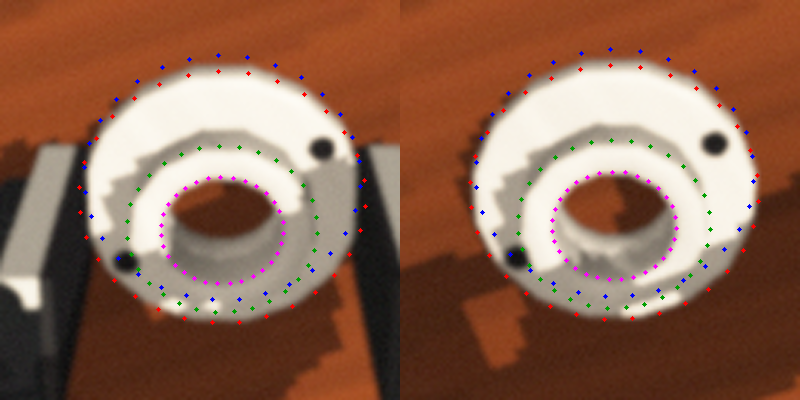

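On the bench (wrist17/18) the same model circles fit with the same small offset, so the flange has not slipped and the tip is only hidden by the hub rim. The flange is about (1.0,0.7) mm off the axis by the state. I correct that and lower a little past the point.

Call:
{"op": "move_arm", "data": {
  "rows": [
    [-0.8,-0.7,0,0],
    [-0.8,-0.7,0,0],
    [-0.8,-0.7,-1,0],
    [-0.8,-0.7,-2.5,0],
    [-0.8,-0.7,-4,0],
    [-0.8,-0.7,-5.5,0],
    [-0.8,-0.7,-7,0],
    [-0.8,-0.7,-8,0],
    [-0.8,-0.7,-8,0]
  ]
}}

```text
t: 24.65
position: [0.6363, 0.1656, 0.1869]
tcp_rot: [[-0.001, -0.946, 0.323], [-0.0, 0.323, 0.946], [-1.0, 0.001, -0.0]]
force: [0.2, -0.0, -0.6]
gripper_width: 0.472
```

```bash
python3 snap.py 22 wrist
python3 - <<'E'
import cv2,numpy as np
w=cv2.imread("pics/wrist22.png")
cv2.imwrite("pics/c22.png",cv2.resize(w[190:320,190:340],None,fx=4,fy=4,interpolation=cv2.INTER_CUBIC))
E
```

```text
24.7 [636.4 165.6 187.1]
```

View pics/c22.png

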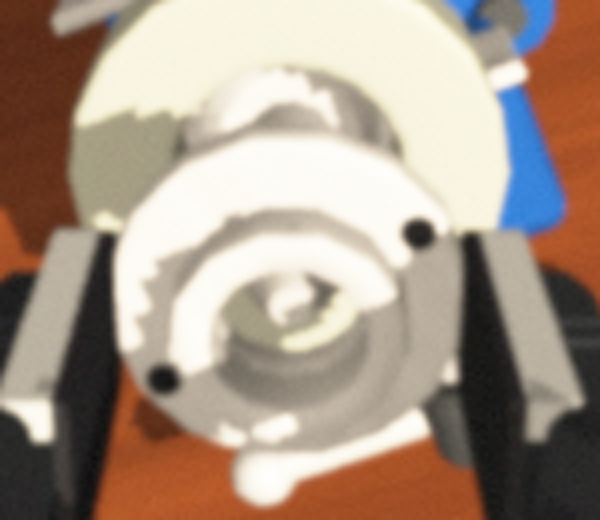

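The point is inside the bore, centred sideways: tip at crop (292,300), bore spans 218–365. I lower along the shaft.

Call:
{"op": "move_arm", "data": {
  "rows": [
    [0,0,-2,0],
    [0,0,-4,0],
    [0,0,-6,0],
    [0,0,-8,0],
    [0,0,-10,0],
    [0,0,-12,0],
    [0,0,-13,0],
    [0,0,-13,0]
  ]
}}

```text
t: 25.37
position: [0.6363, 0.1656, 0.1739]
tcp_rot: [[-0.001, -0.946, 0.323], [-0.0, 0.323, 0.946], [-1.0, 0.001, -0.0]]
force: [0.1, -0.2, -1.3]
gripper_width: 0.479
```

```bash
python3 snap.py 23 wrist
python3 - <<'E'
import cv2,numpy as np
w=cv2.imread("pics/wrist23.png")
cv2.imwrite("pics/c23.png",cv2.resize(w[190:320,190:340],None,fx=4,fy=4,interpolation=cv2.INTER_CUBIC))
E
```

```text
25.42 [636.4 165.7 174.1]
```

View pics/c23.png

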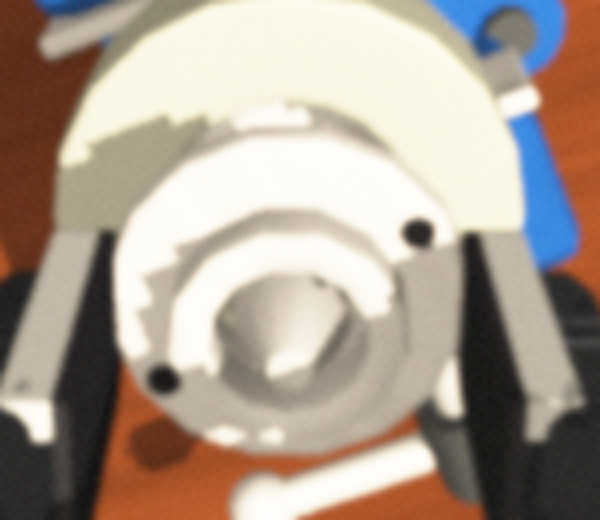

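The shaft is well inside the bore without side force. I continue down to just above the wheel.

Call:
{"op": "move_arm", "data": {
  "rows": [
    [0,0,-2,0],
    [0,0,-4,0],
    [0,0,-6,0],
    [0,0,-8,0],
    [0,0,-10,0],
    [0,0,-12,0],
    [0,0,-14,0],
    [0,0,-15,0],
    [0,0,-15,0]
  ]
}}

```text
t: 26.17
position: [0.6363, 0.1656, 0.1589]
tcp_rot: [[-0.001, -0.946, 0.323], [-0.0, 0.323, 0.946], [-1.0, 0.001, -0.0]]
force: [-0.5, -0.6, -0.7]
gripper_width: 0.475
```

Call:
{"op": "move_arm", "data": {
  "rows": [
    [0,0,-0.5,0],
    [0,0,-1,0],
    [0,0,-1.5,0],
    [0,0,-2,0],
    [0,0,-2,0]
  ]
}}

```text
t: 26.58
position: [0.6365, 0.1657, 0.1573]
tcp_rot: [[-0.0, -0.946, 0.323], [0.0, 0.323, 0.946], [-1.0, 0.0, -0.0]]
force: [-0.8, -1.1, -1.8]
gripper_width: 0.475
```

Call:
{"op": "move_arm", "data": {
  "rows": [
    [0,0,-0.5,0],
    [0,0,-1,0],
    [0,0,-1,0],
    [0,0,-1,0]
  ]
}}

```text
t: 26.92
position: [0.6366, 0.1657, 0.1571]
tcp_rot: [[0.0, -0.946, 0.323], [-0.0, 0.323, 0.946], [-1.0, -0.0, 0.0]]
force: [-3.4, -0.2, 4.6]
gripper_width: 0.475
```

```bash
python3 snap.py 24 wrist
python3 - <<'E'
import cv2,numpy as np
from rig import read_state
print(np.round(read_state()["force"],1))
w=cv2.imread("pics/wrist24.png")
cv2.imwrite("pics/c24.png",cv2.resize(w[190:320,180:350],None,fx=4,fy=4,interpolation=cv2.INTER_CUBIC))
E
```

```text
26.97 [636.6 165.7 157.2]
[-2.9 -1.3  5.6]
```

View pics/c24.png

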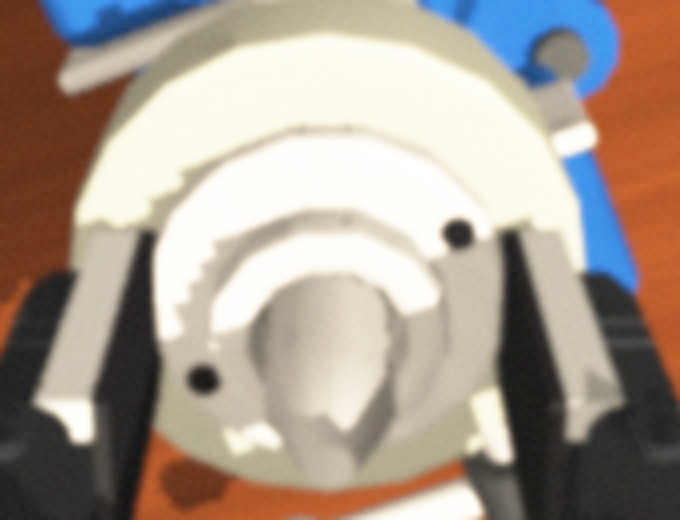

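Contact at the expected height: TCP 157.1 and Fz about +5 N. The flange is flat on the wheel, so I release it and rise.

Call:
{"op": "move_arm", "data": {
  "rows": [
    [0,0,0,0],
    [0,0,0,0],
    [0,0,0,0],
    [0,0,0,0],
    [0,0,0,0]
  ],
  "grip": 85
}}

```text
t: 27.38
position: [0.6365, 0.1657, 0.1561]
tcp_rot: [[-0.0, -0.946, 0.323], [0.0, 0.323, 0.946], [-1.0, 0.0, -0.0]]
force: [-0.1, -0.5, -0.1]
gripper_width: 0.669
```

Call:
{"op": "move_arm", "data": {
  "rows": [
    [0,0,2,0],
    [0,0,6,0],
    [0,0,13,0],
    [0,0,24,0],
    [0,0,38,0],
    [0,0,52,0],
    [0,0,64,0],
    [0,0,72,0],
    [0,0,75,0],
    [0,0,75,0]
  ]
}}

```text
t: 28.22
position: [0.6371, 0.1659, 0.2326]
tcp_rot: [[0.002, -0.946, 0.323], [0.0, 0.323, 0.946], [-1.0, -0.002, 0.001]]
force: [-1.4, -0.7, -0.2]
gripper_width: 0.666
```

```bash
python3 snap.py 25 wrist,side
python3 - <<'E'
import cv2,numpy as np
w=cv2.imread("pics/wrist25.png");s=cv2.imread("pics/side25.png")
a=cv2.resize(w[140:260,200:330],None,fx=4,fy=4,interpolation=cv2.INTER_CUBIC);b=cv2.resize(s[110:170,230:280],None,fx=5,fy=5,interpolation=cv2.INTER_CUBIC)
c=np.zeros((480,790,3),np.uint8);c[:480,:520]=a;c[:300,530:780]=b;cv2.imwrite("pics/c25.png",c)
E
```

```text
28.32 [636.2 165.5 230.9]
```

View pics/c25.png

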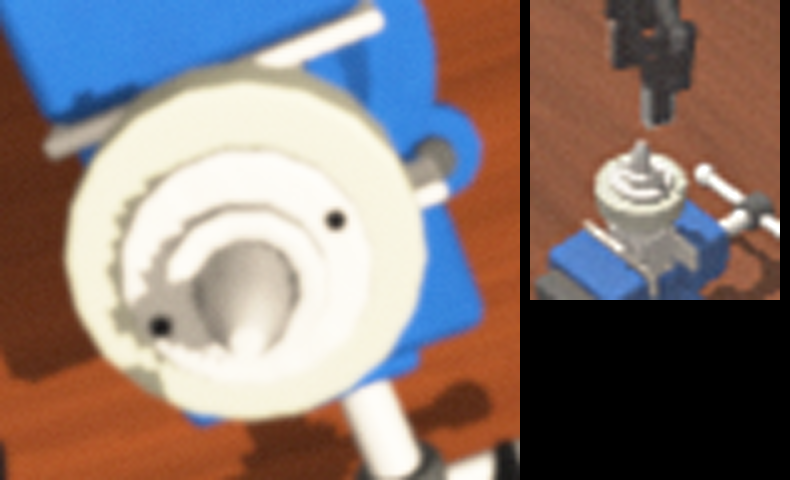

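The flange lies flat and central on the wheel: disc centre column 244, wheel 246. Last part is the collar, and I move above it.

Call:
{"op": "move_arm", "data": {
  "rows": [
    [-5,-9,0,0],
    [-15,-26,0,0],
    [-31,-54,0,0],
    [-50,-87,0,0],
    [-69,-120,-5,0],
    [-88,-153,-15,0],
    [-107,-186,-30,0],
    [-126,-219,-45,0],
    [-145,-252,-60,0],
    [-163,-283,-72,0]
  ],
  "grip": 60
}}

```text
t: 29.15
position: [0.4705, -0.1194, 0.1578]
tcp_rot: [[-0.002, -0.946, 0.324], [-0.0, 0.324, 0.946], [-1.0, 0.002, -0.001]]
force: [0.1, 0.1, 0.8]
gripper_width: 0.761
```

Call:
{"op": "move_arm", "data": {
  "rows": [
    [-16,-28,-8,0],
    [-29,-51,-14,0],
    [-38,-66,-18,0],
    [-43,-73,-19,0],
    [-43.5,-74,-19,0],
    [-43.5,-74,-19,0],
    [-43.5,-74,-19,0],
    [-43.5,-74,-19,0]
  ]
}}

```text
t: 29.82
position: [0.4311, -0.1899, 0.1406]
tcp_rot: [[0.001, -0.947, 0.32], [0.0, 0.32, 0.947], [-1.0, -0.001, 0.001]]
force: [0.4, 0.5, 0.3]
gripper_width: 0.764
```

```bash
python3 snap.py 26 wrist
```

```text
29.87 [ 431.  -190.   140.6]
```

View pics/wrist26.png

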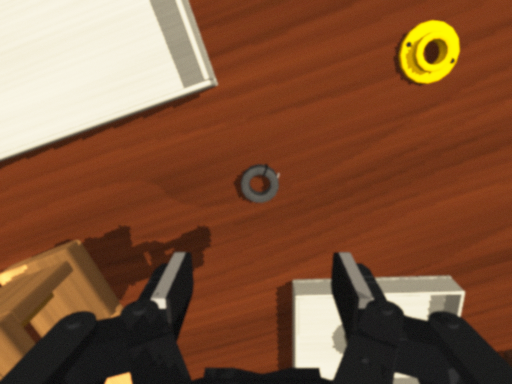

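The collar is at (260,184). The tool stand shows at lower left, so I check clearances and measure the collar.

Run:
```python
from held import *
t=load("top0.npz");w=load("wrist26.npz")
T=w["world_from_camera"];c=np.array([-134.5,82.3,0.1])/1000
tcp=(T[:3,3]-R0@c)*1000; print("implied TCP",np.round(tcp,1))
for uv in ((389,154),(397,224),(424,219),(412,152)):
    print("stand",uv,[np.round(onplane(t,uv,z)[:2]*1000).tolist() for z in (0,.06,.1)])
print("bigtray corner",np.round(onplane(w,(215,83),.03)*1000))
a=w["pixels"][155:215,230:290,::-1]
cv2.imwrite("pics/c26.png",cv2.resize(a,None,fx=9,fy=9,interpolation=cv2.INTER_CUBIC))
```

```text
implied TCP [ 430.9 -190.1  140.7]
stand (389, 154) [[629.0, -360.0], [616.0, -343.0], [608.0, -331.0]]
stand (397, 224) [[429.0, -372.0], [426.0, -354.0], [423.0, -342.0]]
stand (424, 219) [[442.0, -448.0], [438.0, -427.0], [435.0, -413.0]]
stand (412, 152) [[633.0, -426.0], [621.0, -406.0], [612.0, -392.0]]
bigtray corner [ 344. -195.   30.]
```

View pics/c26.png

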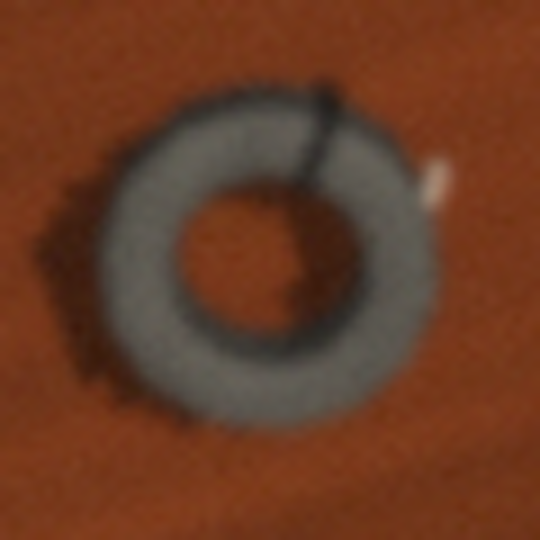

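The stand (nearest edge y≈-345) and the big tray (x≤344) are clear. The collar's bright screw sticks out at upper right (435,185 in the crop), within the pads' width at this yaw. I'll turn the jaws about -46° so they grip clear of both the screw and the slit.

Run:
```python
from fit import *
r=fitc(26,230,155,9,[(102,262),(438,262),(270,428),(180,400),(360,402),(150,372)],0,16,.012);print(r)
r2=fitc(26,230,155,9,[(102,262),(438,262),(270,428),(180,400),(360,402),(150,372)],0,None,.012);print(r2)
tcp,q,_=r;print(tcp[:2]+R0[:2,1]*q[0]+R0[:2,2]*q[1])
w=load("wrist26.npz");print(np.round(onplane(w,(230+270.5/9-.5,155+262.5/9-.5),.012)*1000,1))
```

```text
(array([ 430.9, -190.1,  140.7]), array([ 1.55, -1.45]), array([-0.38, -0.65,  0.28, -0.01, -0.01, -0.39]))
(array([ 430.9, -190.1,  140.7]), array([ 0.91, -1.47, 15.45]), array([ 0.16, -0.06,  0.19, -0.01,  0.01, -0.29]))
[ 428.964625 -190.970275]
[ 428.9 -191.1   12. ]
```

Call:
{"op": "move_arm", "data": {
  "rows": [
    [0,0,-3,-0.08],
    [-1,0,-10,-0.2],
    [-2,-1,-20,-0.32],
    [-2,-1,-32,-0.44],
    [-2,-1,-45,-0.56],
    [-2,-1,-57,-0.67],
    [-2,-1,-66,-0.76],
    [-2,-1,-70,-0.8],
    [-2,-1,-70,-0.8],
    [-2,-1,-70,-0.8]
  ]
}}

```text
t: 30.7
position: [0.4285, -0.1915, 0.0703]
tcp_rot: [[-0.0, -0.431, 0.903], [0.0, 0.903, 0.431], [-1.0, 0.0, -0.0]]
force: [0.8, 0.3, 0.5]
gripper_width: 0.765
```

```bash
python3 snap.py 27 wrist
```

```text
30.75 [ 428.7 -191.8   70.6]
```

I've used up the picture allowance, so I go on by numbers. I segment the collar with a colour mask, validating on the previous image first.

```bash
cat > col.py <<'E'
from held import *
def collar(tag,roi,z,R=16,smax=110,vmin=40,vmax=170):
    w=load(f"wrist{tag}.npz")
    x0,y0,x1,y1=roi
    hsv=cv2.cvtColor(w["pixels"],cv2.COLOR_RGB2HSV)[y0:y1,x0:x1].astype(int)
    m=((hsv[...,1]<smax)&(hsv[...,2]>vmin)&(hsv[...,2]<vmax)).astype(np.uint8)
    m=cv2.morphologyEx(m,cv2.MORPH_OPEN,np.ones((3,3),np.uint8))
    n,l,st,cc=cv2.connectedComponentsWithStats(m)
    i=1+np.argmax(st[1:,4])
    cs,_=cv2.findContours((l==i).astype(np.uint8),cv2.RETR_EXTERNAL,cv2.CHAIN_APPROX_NONE)
    k=max(cs,key=len)[:,0,:]+np.array([x0,y0])
    cy=(k[:,1].min()+k[:,1].max())/2
    low=k[k[:,1]>cy-2]
    P=np.array([onplane(w,p,z)[:2] for p in low])*1000
    r=least_squares(lambda q:np.hypot(P[:,0]-q[0],P[:,1]-q[1])-R,P.mean(0),loss="soft_l1",f_scale=.5)
    r2=least_squares(lambda q:np.hypot(P[:,0]-q[0],P[:,1]-q[1])-q[2],[*P.mean(0),R],loss="soft_l1",f_scale=.5)
    return st[i].tolist(),(k[:,0].min(),k[:,0].max(),k[:,1].min(),k[:,1].max()),np.round(r.x,1),np.round(r2.x,1)
E
python3 - <<'E'
from col import *
print(26,collar(26,(230,155,290,215),.012))
w=load("wrist27.npz")
hsv=cv2.cvtColor(w["pixels"],cv2.COLOR_RGB2HSV).astype(int)
m=((hsv[...,1]<110)&(hsv[...,2]>40)&(hsv[...,2]<170)).astype(np.uint8)
n,l,st,cc=cv2.connectedComponentsWithStats(m)
for i in range(1,n):
    if st[i,4]>150: print(st[i].tolist(),np.round(cc[i]))
print("expected px",proj(w,[.4289,-.191,.012]))
u,v=map(int,proj(w,[.4289,-.191,.012]))
print(hsv[v,u-40:u+41:5].tolist())
E
```

```text
26 ([11, 10, 38, 37, 853], (np.int64(241), np.int64(278), np.int64(165), np.int64(201)), array([ 428.4, -191.3]), array([ 429.3, -191.6,   15.3]))
[0, 166, 137, 216, 2571] [ 95. 250.]
[62, 171, 42, 22, 290] [ 82. 181.]
[393, 175, 119, 194, 3634] [457. 246.]
[238, 191, 49, 52, 1519] [262. 218.]
[494, 249, 18, 55, 635] [504. 278.]
[145, 252, 43, 64, 959] [166. 280.]
[337, 252, 43, 58, 922] [357. 279.]
[80, 338, 51, 46, 1510] [106. 361.]
[393, 338, 38, 42, 991] [410. 358.]
expected px [261.45064551 219.38092702]
[[11, 195, 123], [10, 201, 119], [10, 201, 114], [10, 202, 106], [20, 32, 96], [19, 38, 94], [9, 184, 101], [11, 199, 119], [9, 196, 126], [9, 192, 121], [9, 198, 103], [15, 59, 52], [19, 30, 93], [12, 69, 85], [10, 202, 121], [10, 201, 123], [9, 202, 126]]
```

Run:
```python
from col import *
print(27,collar(27,(225,180,300,255),.012))
w=load("wrist27.npz");T=w["world_from_camera"]
s=read_state();R=s["tcp_rot"];
c=np.array([-134.5,82.3,0.1])/1000
th=-0.8;Rz=np.array([[np.cos(th),-np.sin(th),0],[np.sin(th),np.cos(th),0],[0,0,1]])
R1=Rz@R0; print(np.round(R1,3)); print("implied TCP",np.round((T[:3,3]-R1@c)*1000,1),"state",np.round(np.array(s["position"])*1000,1))
# screw: bright low-sat small near collar
hsv=cv2.cvtColor(w["pixels"],cv2.COLOR_RGB2HSV).astype(int)[180:255,225:300]
m=((hsv[...,1]<130)&(hsv[...,2]>125)).astype(np.uint8)
n,l,st,cc=cv2.connectedComponentsWithStats(m)
print([(st[i].tolist(),np.round(cc[i]+[225,180],1).tolist()) for i in range(1,n)])
# slit: very dark pixels on ring
```

```text
27 ([13, 13, 49, 50, 1507], (np.int64(238), np.int64(286), np.int64(193), np.int64(242)), array([ 429.1, -190.4]), array([ 429.6, -191.4,   15.1]))
[[ 0.    -0.427  0.904]
 [ 0.     0.904  0.427]
 [-1.     0.     0.   ]]
implied TCP [ 428.6 -191.    70.4] state [ 428.7 -191.8   70.6]
[([44, 11, 4, 6, 19], [270.7, 193.3])]
```

The collar is at about (429.2,-190.9) against TCP (428.7,-191.4). The screw is now at (271,193), straight above the ring centre and clear of the pads. I descend and grip.

Call:
{"op": "move_arm", "data": {
  "rows": [
    [0,0.5,-4,0],
    [0.5,0.5,-12,0],
    [0.5,0.5,-23,0],
    [0.5,0.5,-35,0],
    [0.5,0.5,-46,0],
    [0.5,0.5,-54,0],
    [0.5,0.5,-59,0],
    [0.5,0.5,-60,0],
    [0.5,0.5,-60,0]
  ]
}}

```text
t: 31.5
position: [0.4282, -0.1917, 0.0098]
tcp_rot: [[-0.001, -0.428, 0.904], [0.0, 0.904, 0.428], [-1.0, 0.001, -0.001]]
force: [-0.2, 0.2, -0.0]
gripper_width: 0.766
```

Call:
{"op": "move_arm", "data": {
  "rows": [
    [0,0,0,0],
    [0,0,0,0],
    [0,0,0,0],
    [0,0,0,0],
    [0,0,0,0],
    [0,0,0,0],
    [0,0,0,0],
    [0,0,0,0]
  ],
  "grip": 255,
  "force": 35
}}

```text
t: 32.17
position: [0.429, -0.192, 0.0111]
tcp_rot: [[0.001, -0.428, 0.904], [-0.0, 0.904, 0.428], [-1.0, -0.001, 0.001]]
force: [-1.0, 0.1, 5.6]
gripper_width: 0.353
```

```bash
python3 snap.py 28 wrist
python3 - <<'E'
from col import *
w=load("wrist28.npz");T=w["world_from_camera"]
s=read_state();print("state",np.round(np.array(s["position"])*1000,1),np.round(s["force"],1),s["gripper_width"]*85)
hsv=cv2.cvtColor(w["pixels"],cv2.COLOR_RGB2HSV).astype(int)
for v in (240,255,270,285): print(v,[tuple(x) for x in hsv[v,205:325:6,1:].tolist()])
E
```

```text
32.22 [ 429.1 -192.    11.1]
state [ 429.1 -192.    11.1] [-1.   0.5  4.9] 30.14220185296395
240 [(194, 187), (196, 189), (196, 193), (194, 188), (190, 195), (184, 173), (31, 91), (21, 48), (29, 124), (29, 150), (25, 150), (31, 122), (28, 101), (28, 91), (185, 182), (198, 189), (189, 188), (197, 192), (198, 188), (189, 186)]
255 [(187, 179), (143, 187), (26, 236), (35, 211), (33, 47), (31, 158), (29, 148), (33, 139), (122, 96), (191, 184), (195, 162), (154, 114), (31, 147), (34, 152), (30, 152), (7, 37), (32, 220), (26, 236), (157, 188), (183, 185)]
270 [(8, 64), (24, 235), (22, 235), (34, 52), (32, 104), (31, 156), (29, 132), (53, 92), (192, 185), (197, 190), (196, 186), (185, 174), (40, 82), (29, 148), (31, 142), (42, 49), (34, 53), (24, 235), (26, 235), (16, 64)]
285 [(33, 227), (26, 235), (37, 178), (24, 32), (91, 45), (66, 128), (30, 151), (30, 161), (30, 138), (35, 116), (31, 122), (29, 150), (30, 159), (24, 117), (129, 97), (34, 37), (21, 37), (34, 203), (24, 236), (34, 220)]
```

Run:
```python
from col import *
th=-0.8;Rz=np.array([[np.cos(th),-np.sin(th),0],[np.sin(th),np.cos(th),0],[0,0,1]]);R1=Rz@R0
c=np.array([-134.5,82.3,0.1])/1000
for tag in (27,28):
    w=load(f"wrist{tag}.npz");T=w["world_from_camera"]
    tcp=(T[:3,3]-R1@c)*1000; print(tag,"implied TCP",np.round(tcp,1))
    hsv=cv2.cvtColor(w["pixels"],cv2.COLOR_RGB2HSV).astype(int)
    sat=(hsv[...,1]>120).astype(np.uint8)
    # bore component: saturated blob containing expected bore centre
    u,v=proj(w,[.4291,-.1909,.006]).astype(int)
    n,l,st,cc=cv2.connectedComponentsWithStats(sat,connectivity=4)
    i=l[v,u]; print("bore blob",st[i].tolist(),np.round(cc[i],1))
    # column profile through the ring centre: outer lower edge, bore lower edge etc
    cx=int(round(st[i][0]+st[i][2]/2))
    col=hsv[:,cx-1:cx+2,1].mean(1); 
    tr=[ (r,int(col[r]),int(col[r+1])) for r in range(170,330) if (col[r]-100)*(col[r+1]-100)<0]; print(cx,tr)
    for r,a,b in tr:
        f=r+(a-100)/(a-b)
        for z in (0,.012):
            p=onplane(w,(cx,f),z)*1000-tcp; print("   row",round(f,1),"z",z,"tool y",round(float(p[:2]@R1[:2,1]),1))
```

```text
27 implied TCP [ 428.6 -191.    70.4]
bore blob [249, 208, 27, 19, 392] [262.3 217.2]
262 [(192, 130, 72), (206, 60, 110), (227, 116, 56), (242, 79, 146)]
   row 192.5 z 0 tool y 13.7
   row 192.5 z 0.012 tool y 17.7
   row 206.8 z 0 tool y 3.8
   row 206.8 z 0.012 tool y 8.4
   row 227.3 z 0 tool y -11.0
   row 227.3 z 0.012 tool y -5.6
   row 242.3 z 0 tool y -22.3
   row 242.3 z 0.012 tool y -16.2
28 implied TCP [ 429.2 -191.3   11.2]
bore blob [244, 252, 35, 23, 574] [261.5 263.1]
262 [(229, 131, 71), (251, 66, 122), (274, 128, 67), (297, 83, 140)]
   row 229.5 z 0 tool y 14.5
   row 229.5 z 0.012 tool y 20.1
   row 251.6 z 0 tool y 2.6
   row 251.6 z 0.012 tool y 9.1
   row 274.5 z 0 tool y -10.4
   row 274.5 z 0.012 tool y -2.8
   row 297.3 z 0 tool y -24.1
   row 297.3 z 0.012 tool y -15.3
```

Gripped; the collar is centred to about 0.7 mm along tool y, and its underside is 11.1 mm below the TCP. I lift, turn back to the original yaw and check that it is held.

Call:
{"op": "move_arm", "data": {
  "rows": [
    [0,0,1,0],
    [0,0,4,0],
    [0,0,10,0],
    [0,0,20,0.05],
    [0,0,34,0.15],
    [0,0,52,0.27],
    [0,0,74,0.39],
    [0,0,98,0.51],
    [0,0,122,0.63],
    [0,0,140,0.75]
  ]
}}

```text
t: 33.05
position: [0.4289, -0.1921, 0.1527]
tcp_rot: [[0.002, -0.931, 0.364], [-0.001, 0.364, 0.931], [-1.0, -0.002, -0.001]]
force: [1.1, 0.5, -1.1]
gripper_width: 0.35
```

Call:
{"op": "move_arm", "data": {
  "rows": [
    [5,9,15,0.05],
    [15,26,32,0.05],
    [31,54,48,0.05],
    [50,87,60,0.05],
    [69,120,65,0.05],
    [88,153,65,0.05],
    [107,186,65,0.05],
    [126,219,65,0.05],
    [145,252,65,0.05],
    [163,283,65,0.05]
  ]
}}

```text
t: 33.88
position: [0.5921, 0.0931, 0.2158]
tcp_rot: [[0.0, -0.947, 0.323], [-0.0, 0.323, 0.947], [-1.0, -0.0, -0.0]]
force: [-0.4, -0.1, -1.3]
gripper_width: 0.357
```

Run:
```python
from rig import read_state
import numpy as np
s=read_state();print(np.round(s["position"],4),np.round(s["force"],1),s["gripper_width"]*85);print(np.round(s["tcp_rot"],3).tolist())
```

```text
[0.5921 0.0931 0.2158] [-0.4 -0.1 -1.3] 30.30908838261562
[[0.0, -0.947, 0.323], [-0.0, 0.323, 0.947], [-1.0, -0.0, -0.0]]
```

Call:
{"op": "move_arm", "data": {
  "rows": [
    [16,27,0,0],
    [29,48,0,0],
    [38,63,0,0],
    [43,71,0,0],
    [45,74,0,0],
    [45,74,0,0],
    [45,74,0,0],
    [45,74,0,0],
    [45,74,0,0]
  ]
}}

```text
t: 34.63
position: [0.6364, 0.1634, 0.2155]
tcp_rot: [[-0.0, -0.946, 0.325], [-0.001, 0.325, 0.946], [-1.0, -0.0, -0.001]]
force: [0.8, 0.0, -0.5]
gripper_width: 0.356
```

```bash
python3 snap.py 29 wrist,side,top
python3 - <<'E'
from col import *
w=load("wrist29.npz");T=w["world_from_camera"];c=np.array([-134.5,82.3,0.1])/1000
tcp=(T[:3,3]-R0@c)*1000; s=read_state();print("implied TCP",np.round(tcp,1),"state",np.round(np.array(s["position"])*1000,1),np.round(s["force"],1))
hsv=cv2.cvtColor(w["pixels"],cv2.COLOR_RGB2HSV).astype(int)
# dark grey collar mask: low sat, mid value; print rows of V at column 262
print([ (r,)+tuple(hsv[r,262,1:].tolist()) for r in range(150,310,6)])
for r in (240,265,285): print(r,[(u,)+tuple(hsv[r,u,1:].tolist()) for u in range(215,310,6)])
E
```

```text
34.78 [636.5 164.3 215.6]
implied TCP [636.4 163.8 215.6] state [636.5 164.3 215.6] [ 0.1  0.3 -0.2]
[(150, 182, 239), (156, 192, 210), (162, 53, 183), (168, 15, 253), (174, 13, 253), (180, 13, 253), (186, 7, 254), (192, 3, 255), (198, 15, 249), (204, 3, 255), (210, 36, 219), (216, 36, 197), (222, 35, 209), (228, 36, 190), (234, 27, 85), (240, 28, 144), (246, 35, 144), (252, 25, 246), (258, 188, 190), (264, 193, 178), (270, 185, 120), (276, 29, 61), (282, 21, 60), (288, 29, 79), (294, 26, 77), (300, 197, 186), (306, 194, 183)]
240 [(215, 192, 173), (221, 191, 192), (227, 154, 190), (233, 51, 185), (239, 34, 75), (245, 44, 41), (251, 27, 96), (257, 28, 129), (263, 27, 141), (269, 33, 124), (275, 31, 116), (281, 32, 89), (287, 41, 222), (293, 16, 253), (299, 15, 252), (305, 135, 210)]
265 [(215, 34, 209), (221, 33, 171), (227, 6, 43), (233, 35, 144), (239, 29, 143), (245, 127, 124), (251, 193, 180), (257, 198, 187), (263, 191, 152), (269, 188, 114), (275, 185, 113), (281, 27, 66), (287, 31, 82), (293, 18, 70), (299, 19, 41), (305, 34, 208)]
285 [(215, 34, 207), (221, 19, 40), (227, 0, 27), (233, 196, 146), (239, 29, 78), (245, 31, 82), (251, 29, 80), (257, 31, 66), (263, 29, 71), (269, 23, 77), (275, 25, 83), (281, 32, 79), (287, 67, 87), (293, 186, 136), (299, 8, 31), (305, 43, 53)]
```

Run:
```python
from col import *
w=load("wrist29.npz");T=w["world_from_camera"]
c=np.array([-134.5,82.3,0.1])/1000
tcp=(T[:3,3]-R0@c)*1000
px=w["pixels"].astype(int).sum(2)/3
for r in (212,216,220,224,228): print(r,[int(x) for x in px[r,238:290:2]])
# bore of held collar
hsv=cv2.cvtColor(w["pixels"],cv2.COLOR_RGB2HSV).astype(int)
sat=(hsv[...,1]>110).astype(np.uint8)
n,l,st,cc=cv2.connectedComponentsWithStats(sat,connectivity=4)
i=l[264,262];print(st[i].tolist(),np.round(cc[i],1))
for r in (256,260,264,268,272): 
    row=np.where(l[r]==i)[0]; print(r,row.min() if len(row) else None,row.max() if len(row) else None)
```

```text
212 [253, 246, 217, 189, 211, 250, 253, 253, 251, 226, 181, 174, 183, 191, 201, 211, 211, 207, 199, 231, 250, 253, 253, 250, 244, 253]
216 [245, 207, 194, 221, 252, 254, 253, 247, 194, 159, 163, 169, 183, 196, 203, 212, 220, 218, 216, 190, 207, 248, 252, 253, 252, 253]
220 [223, 199, 194, 208, 234, 221, 192, 150, 159, 161, 161, 174, 190, 199, 208, 216, 221, 219, 217, 209, 173, 225, 251, 253, 253, 252]
224 [200, 194, 194, 208, 200, 192, 174, 131, 138, 163, 172, 185, 200, 213, 221, 230, 231, 229, 222, 210, 166, 221, 250, 252, 252, 252]
228 [192, 182, 172, 176, 184, 179, 186, 161, 146, 158, 158, 168, 177, 206, 224, 237, 236, 227, 227, 218, 219, 249, 252, 252, 252, 253]
[244, 255, 36, 20, 525] [261.2 264. ]
256 249 274
260 245 278
264 245 278
268 247 275
272 253 270
```

The image and the state agree: the shaft (column 265.3) is about 1.8 mm to tool +z of the collar bore (261.5), so the TCP must go about +1.5 mm in y. I apply it and come down to just above the point.

Call:
{"op": "move_arm", "data": {
  "rows": [
    [0.3,0.7,-2,0],
    [0.3,0.7,-5,0],
    [0.3,0.7,-9,0],
    [0.3,0.7,-13,0],
    [0.3,0.7,-16,0],
    [0.3,0.7,-17,0],
    [0.3,0.7,-17,0],
    [0.3,0.7,-17,0]
  ]
}}

```text
t: 35.45
position: [0.6368, 0.1659, 0.1982]
tcp_rot: [[-0.0, -0.946, 0.323], [0.0, 0.323, 0.946], [-1.0, 0.0, -0.0]]
force: [0.3, -0.5, -1.4]
gripper_width: 0.354
```

```bash
python3 snap.py 30 wrist
python3 - <<'E'
from col import *
w=load("wrist30.npz");T=w["world_from_camera"];c=np.array([-134.5,82.3,0.1])/1000
tcp=(T[:3,3]-R0@c)*1000; s=read_state();print("implied TCP",np.round(tcp,1),"state",np.round(np.array(s["position"])*1000,1),np.round(s["force"],1))
px=w["pixels"].astype(int).sum(2)/3
for r in (208,214,220,224): print(r,[int(x) for x in px[r,238:290:2]])
hsv=cv2.cvtColor(w["pixels"],cv2.COLOR_RGB2HSV).astype(int)
print([(r,)+tuple(hsv[r,262,1:].tolist()) for r in range(220,302,4)])
for r in (258,266): print(r,[(u,)+tuple(hsv[r,u].tolist()) for u in range(236,292,4)])
E
```

```text
35.5 [636.9 166.  198.4]
implied TCP [636.8 166.  198.3] state [636.9 166.  198.4] [-0.5  0.3 -0.8]
208 [253, 253, 253, 253, 252, 252, 252, 252, 252, 250, 250, 251, 251, 250, 250, 252, 252, 253, 253, 253, 253, 253, 253, 253, 253, 253]
214 [252, 252, 242, 224, 183, 165, 172, 203, 234, 247, 249, 249, 249, 249, 250, 249, 238, 223, 219, 235, 249, 252, 252, 198, 62, 49]
220 [210, 188, 173, 231, 252, 253, 253, 253, 252, 249, 243, 242, 243, 243, 244, 249, 251, 252, 253, 253, 251, 234, 247, 252, 252, 252]
224 [187, 186, 236, 251, 253, 252, 243, 205, 174, 171, 182, 192, 199, 208, 208, 207, 196, 217, 247, 251, 253, 252, 242, 245, 252, 253]
[(220, 14, 250), (224, 34, 212), (228, 42, 184), (232, 26, 78), (236, 34, 89), (240, 27, 140), (244, 34, 144), (248, 35, 137), (252, 38, 183), (256, 40, 204), (260, 9, 253), (264, 16, 252), (268, 19, 251), (272, 169, 115), (276, 29, 62), (280, 30, 60), (284, 32, 64), (288, 28, 81), (292, 33, 78), (296, 39, 118), (300, 4, 254)]
258 [(236, 24, 30, 137), (240, 21, 30, 134), (244, 19, 33, 133), (248, 19, 43, 184), (252, 19, 35, 199), (256, 18, 37, 202), (260, 19, 34, 228), (264, 23, 12, 252), (268, 23, 4, 254), (272, 21, 7, 254), (276, 24, 15, 251), (280, 18, 34, 89), (284, 20, 29, 79), (288, 34, 27, 76)]
266 [(236, 23, 30, 143), (240, 19, 31, 139), (244, 20, 42, 90), (248, 25, 43, 230), (252, 25, 18, 252), (256, 27, 18, 252), (260, 26, 17, 252), (264, 27, 18, 252), (268, 26, 17, 252), (272, 27, 18, 252), (276, 25, 26, 246), (280, 26, 28, 64), (284, 22, 37, 76), (288, 24, 33, 78)]
```

Aligned: shaft column 262.6, bore about 262, state (636.9,166.0). I lower slowly past the point, watching forces.

Call:
{"op": "move_arm", "data": {
  "rows": [
    [0,-0.3,-1,0],
    [0,-0.3,-2,0],
    [0,-0.3,-3.5,0],
    [0,-0.3,-5,0],
    [0,-0.3,-6.5,0],
    [0,-0.3,-8,0],
    [0,-0.3,-9,0],
    [0,-0.3,-9,0]
  ]
}}

```text
t: 36.17
position: [0.6366, 0.1656, 0.1889]
tcp_rot: [[-0.001, -0.946, 0.323], [-0.0, 0.323, 0.946], [-1.0, 0.001, -0.0]]
force: [-0.4, -0.6, -0.6]
gripper_width: 0.35
```

```bash
python3 snap.py 31 wrist
python3 - <<'E'
from col import *
w=load("wrist31.npz");s=read_state();print("state",np.round(np.array(s["position"])*1000,1),np.round(s["force"],1))
print("tip expected px",np.round(proj(w,[.6368,.1656,.184]),1),"174:",np.round(proj(w,[.6368,.1656,.174]),1))
g=w["pixels"].astype(int).sum(2)//3
for r in range(246,284,3): print(r,[int(x) for x in g[r,240:286:2]])
E
```

```text
36.22 [636.7 165.5 189.1]
state [636.7 165.5 189.1] [-0.4  0.7 -0.6]
tip expected px [262.  263.2] 174: [262.  252.9]
246 [90, 122, 136, 108, 55, 83, 134, 142, 144, 140, 139, 138, 140, 141, 140, 142, 143, 138, 144, 148, 146, 134, 106]
249 [133, 142, 142, 136, 93, 53, 93, 130, 138, 135, 134, 130, 134, 132, 136, 137, 138, 139, 139, 138, 143, 146, 148]
252 [133, 136, 138, 140, 128, 81, 54, 91, 150, 185, 197, 180, 157, 141, 132, 129, 129, 133, 135, 136, 139, 141, 142]
255 [130, 136, 134, 134, 139, 136, 96, 118, 186, 214, 231, 238, 218, 157, 138, 130, 119, 124, 130, 132, 130, 137, 133]
258 [131, 130, 130, 156, 186, 165, 150, 166, 190, 216, 235, 240, 223, 161, 136, 127, 116, 138, 176, 154, 106, 90, 82]
261 [135, 131, 150, 191, 196, 190, 171, 156, 175, 196, 197, 195, 191, 176, 137, 123, 154, 216, 248, 249, 151, 78, 77]
264 [136, 117, 118, 173, 195, 198, 199, 187, 170, 181, 186, 190, 194, 191, 156, 204, 251, 253, 253, 236, 97, 75, 76]
267 [140, 112, 82, 101, 161, 182, 189, 196, 195, 191, 190, 196, 197, 198, 223, 244, 249, 250, 235, 122, 62, 74, 80]
270 [143, 116, 77, 54, 67, 114, 158, 194, 216, 237, 242, 245, 245, 245, 247, 247, 232, 170, 86, 64, 62, 72, 79]
273 [146, 122, 69, 47, 49, 50, 67, 140, 185, 210, 230, 237, 222, 206, 178, 128, 80, 63, 66, 64, 68, 76, 81]
276 [120, 92, 62, 49, 47, 47, 52, 53, 56, 60, 63, 69, 68, 61, 64, 62, 64, 67, 62, 67, 77, 77, 82]
279 [80, 80, 72, 61, 51, 49, 51, 52, 55, 58, 58, 62, 64, 64, 65, 64, 64, 68, 70, 75, 80, 80, 77]
282 [77, 78, 82, 78, 70, 60, 56, 59, 57, 56, 60, 60, 61, 64, 68, 66, 69, 77, 83, 82, 79, 77, 74]
```

The point is visible inside the bore at about (261,260), as predicted at (262,263), with negligible force. I continue down the shaft.

Call:
{"op": "move_arm", "data": {
  "rows": [
    [0,0,-1.5,0],
    [0,0,-3,0],
    [0,0,-4.5,0],
    [0,0,-6,0],
    [0,0,-8,0],
    [0,0,-10,0],
    [0,0,-12,0],
    [0,0,-13,0],
    [0,0,-13,0]
  ]
}}

```text
t: 36.97
position: [0.6366, 0.1655, 0.1759]
tcp_rot: [[-0.001, -0.946, 0.323], [-0.0, 0.323, 0.946], [-1.0, 0.001, -0.0]]
force: [-0.4, 0.0, -1.0]
gripper_width: 0.356
```

Call:
{"op": "move_arm", "data": {
  "rows": [
    [0,0,-0.5,0],
    [0,0,-1,0],
    [0,0,-1.5,0],
    [0,0,-2,0],
    [0,0,-2,0]
  ]
}}

```text
t: 37.38
position: [0.6368, 0.1656, 0.1742]
tcp_rot: [[-0.0, -0.946, 0.323], [-0.0, 0.323, 0.946], [-1.0, 0.0, -0.0]]
force: [-0.5, 0.0, -0.2]
gripper_width: 0.353
```

Call:
{"op": "move_arm", "data": {
  "rows": [
    [0,0,-0.5,0],
    [0,0,-1,0],
    [0,0,-1,0],
    [0,0,-1,0]
  ]
}}

```text
t: 37.72
position: [0.6369, 0.1656, 0.1734]
tcp_rot: [[0.0, -0.946, 0.323], [0.0, 0.323, 0.946], [-1.0, -0.0, 0.0]]
force: [-0.3, 0.6, 0.2]
gripper_width: 0.356
```

Run:
```python
from rig import read_state
import numpy as np
s=read_state();print(np.round(s["position"],4),np.round(s["force"],1))
```

```text
[0.6369 0.1656 0.1734] [-0.3  0.6  0.2]
```

Call:
{"op": "move_arm", "data": {
  "rows": [
    [0,0,-0.5,0],
    [0,0,-1,0],
    [0,0,-1,0],
    [0,0,-1,0]
  ]
}}

```text
t: 38.05
position: [0.6369, 0.1656, 0.1732]
tcp_rot: [[0.0, -0.946, 0.323], [-0.0, 0.323, 0.946], [-1.0, -0.0, 0.0]]
force: [-1.5, -0.9, 5.5]
gripper_width: 0.357
```

Contact at TCP 173.2 with Fz +5.5 N, so the underside is at about 162. I release and rise.

Call:
{"op": "move_arm", "data": {
  "rows": [
    [0,0,0,0],
    [0,0,0,0],
    [0,0,0,0],
    [0,0,0,0],
    [0,0,0,0]
  ],
  "grip": 110
}}

```text
t: 38.47
position: [0.6368, 0.1656, 0.1721]
tcp_rot: [[-0.0, -0.946, 0.323], [0.0, 0.323, 0.946], [-1.0, 0.0, -0.0]]
force: [0.3, -0.1, 0.3]
gripper_width: 0.566
```

Call:
{"op": "move_arm", "data": {
  "rows": [
    [0,0,2,0],
    [0,0,6,0],
    [0,0,13,0],
    [0,0,24,0],
    [0,0,36,0],
    [0,0,47,0],
    [0,0,55,0],
    [0,0,59,0],
    [0,0,60,0],
    [0,0,60,0]
  ]
}}

```text
t: 39.3
position: [0.6369, 0.1656, 0.2327]
tcp_rot: [[0.001, -0.946, 0.323], [0.0, 0.323, 0.946], [-1.0, -0.0, 0.0]]
force: [-0.0, 0.5, -0.2]
gripper_width: 0.569
```

```bash
python3 snap.py 32 wrist,side,top
python3 - <<'E'
from col import *
w=load("wrist32.npz")
hsv=cv2.cvtColor(w["pixels"],cv2.COLOR_RGB2HSV).astype(int)
print("expected collar top centre px",np.round(proj(w,[.6368,.1656,.174]),1), "tip",np.round(proj(w,[.6368,.1656,.184]),1))
m=((hsv[...,1]<80)&(hsv[...,2]<160)&(hsv[...,2]>40)).astype(np.uint8)
n,l,st,cc=cv2.connectedComponentsWithStats(m)
for i in range(1,n):
    if st[i,4]>100 and 200<cc[i][0]<320 and 120<cc[i][1]<280: print(st[i].tolist(),np.round(cc[i],1))
u,v=map(int,np.round(proj(w,[.6368,.1656,.174])))
for r in range(v-27,v+40,4): print(r,[int(x) for x in hsv[r,u-36:u+37:3,2]])
E
```

```text
39.45 [636.4 165.4 231.5]
expected collar top centre px [261.7 218.5] tip [261.7 225. ]
[238, 192, 47, 48, 1377] [260.4 215.2]
[290, 251, 26, 28, 434] [303.3 266.1]
192 [254, 252, 209, 246, 255, 255, 250, 233, 166, 171, 140, 103, 105, 116, 180, 251, 255, 255, 255, 242, 251, 253, 254, 254, 254]
196 [253, 232, 195, 234, 225, 215, 204, 140, 46, 74, 98, 117, 136, 123, 113, 191, 115, 242, 254, 125, 205, 255, 253, 254, 254]
200 [241, 194, 212, 218, 217, 200, 87, 92, 108, 104, 154, 152, 149, 155, 158, 159, 151, 112, 159, 254, 255, 255, 254, 254, 254]
204 [192, 193, 218, 219, 212, 122, 120, 147, 149, 83, 119, 145, 143, 141, 144, 146, 151, 156, 143, 227, 255, 255, 255, 254, 254]
208 [191, 193, 212, 220, 174, 120, 139, 143, 145, 141, 133, 208, 226, 224, 187, 131, 143, 149, 152, 139, 253, 255, 254, 254, 254]
212 [190, 193, 209, 213, 142, 148, 147, 140, 142, 186, 201, 224, 234, 242, 239, 214, 153, 140, 146, 152, 238, 255, 254, 254, 254]
216 [192, 193, 194, 209, 150, 152, 152, 128, 136, 182, 205, 232, 244, 248, 245, 236, 166, 120, 143, 151, 234, 255, 254, 254, 254]
220 [191, 192, 191, 204, 139, 1
[... 562 characters left out ...]
 145, 174, 244, 253, 253, 251, 237, 243, 250, 223]
240 [203, 203, 199, 197, 199, 226, 249, 253, 253, 246, 235, 192, 182, 210, 238, 249, 253, 252, 241, 200, 213, 253, 255, 255, 253]
244 [193, 193, 194, 196, 199, 196, 196, 146, 222, 224, 220, 241, 241, 228, 207, 180, 151, 177, 192, 194, 198, 246, 254, 255, 255]
248 [197, 203, 200, 203, 207, 213, 212, 211, 199, 204, 203, 205, 157, 118, 116, 111, 107, 113, 108, 121, 165, 203, 253, 255, 255]
252 [210, 209, 210, 205, 201, 205, 204, 201, 200, 199, 196, 194, 173, 108, 107, 103, 107, 106, 114, 115, 119, 136, 241, 254, 255]
256 [202, 202, 199, 200, 195, 194, 191, 189, 185, 184, 188, 187, 119, 113, 114, 116, 120, 121, 120, 115, 125, 153, 175, 252, 255]
```

Run:
```python
from col import *
for z in (.168,.174,.180): print(z,collar(32,(225,185,300,245),z,smax=80,vmax=165))
# compare predicted silhouettes: top disc circle at z=.174 and bottom circle z=.162
w=load("wrist32.npz")
t=np.linspace(0,2*np.pi,90)
for z in (.162,.174):
    P=np.array([proj(w,[.6368+.016*np.cos(a),.1656+.016*np.sin(a),z]) for a in t]); print(z,np.round([P[:,0].min(),P[:,0].max(),P[:,1].min(),P[:,1].max()],1))
# side view: dark collar blob between bright flange and tip
for nm in ("side","top"):
    s=load(f"{nm}32.npz");hsv=cv2.cvtColor(s["pixels"],cv2.COLOR_RGB2HSV).astype(int)
    u,v=proj(s,[.6368,.1656,.168]);print(nm,"expected collar mid",np.round([u,v],1))
    x0,y0=int(u)-12,int(v)-12
    print(hsv[y0:y0+26:2,x0:x0+26:2,2].tolist() if nm=="side" else "")
```

```text
0.168 ([13, 7, 47, 48, 1420], (np.int64(238), np.int64(284), np.int64(192), np.int64(239)), array([637.8, 164.7]), array([638.8, 164.4,  15.1]))
0.174 ([13, 7, 47, 48, 1420], (np.int64(238), np.int64(284), np.int64(192), np.int64(239)), array([634.9, 165.8]), array([636.4, 165.2,  14.7]))
0.18 ([13, 7, 47, 48, 1420], (np.int64(238), np.int64(284), np.int64(192), np.int64(239)), array([631.9, 166.8]), array([634. , 166.1,  14.2]))
0.162 [237.7 285.8 188.6 233.2]
0.174 [236.4 287.1 194.6 241.3]
side expected collar mid [252.8 141.6]
[[142, 143, 148, 156, 151, 149, 147, 70, 54, 114, 149, 139, 144], [141, 142, 146, 146, 152, 154, 152, 72, 55, 130, 142, 146, 139], [143, 144, 140, 146, 151, 150, 145, 70, 56, 131, 136, 140, 147], [146, 141, 143, 139, 141, 149, 151, 150, 156, 147, 143, 140, 141], [149, 148, 145, 144, 142, 138, 149, 149, 150, 149, 143, 140, 136], [140, 146, 149, 146, 137, 134, 180, 123, 142, 151, 149, 146, 140], [148, 143, 139, 145, 120, 157, 160, 108, 118, 154, 144, 148, 134], [148, 144, 188, 240, 110, 105, 116, 100, 111, 239, 166, 146, 255], [140, 148, 232, 245, 188, 75, 73, 98, 146, 159, 211, 151, 227], [137, 140, 231, 208, 246, 167, 156, 162, 115, 141, 200, 146, 131], [143, 137, 222, 235, 179, 193, 171, 155, 144, 146, 119, 144, 150], [146, 144, 141, 188, 239, 234, 235, 182, 151, 135, 117, 200, 137], [145, 145, 142, 134, 137, 147, 150, 146, 133, 121, 185, 197, 199]]
top expected collar mid [196.9 140.1]
```

The collar silhouette is at cols 238–284, rows 192–239 (mask eroded about 1 px). Predicted for a seated collar is 236–287, 189–241, with the same centre, so it is seated. Final check: whether the bystanders and the worn wheel stayed put. I also move the arm clear.

Call:
{"op": "move_arm", "data": {
  "rows": [
    [0,0,8,0],
    [0,0,20,0],
    [-10,0,30,0],
    [-25,0,35,0],
    [-45,0,40,0],
    [-70,0,40,0],
    [-95,0,40,0],
    [-115,0,40,0],
    [-120,0,40,0],
    [-120,0,40,0]
  ]
}}

```text
t: 40.28
position: [0.5163, 0.166, 0.2737]
tcp_rot: [[0.002, -0.947, 0.322], [0.0, 0.322, 0.947], [-1.0, -0.002, 0.001]]
force: [0.1, 0.7, 0.2]
gripper_width: 0.568
```

```bash
python3 snap.py 33 wrist,side,top
python3 - <<'E'
from col import *
a=load("top0.npz");b=load("top33.npz");sa=load("side0.npz");sb=load("side33.npz")
def d(p,q,r):
    x0,y0,x1,y1=r;D=np.abs(p["pixels"][y0:y1,x0:x1].astype(int)-q["pixels"][y0:y1,x0:x1].astype(int)).max(2);return round(float((D>60).mean()),3)
print("top diff stand",d(a,b,(385,140,452,228)),"oil",d(a,b,(92,180,132,225)),"stick",d(a,b,(255,92,275,142)))
print("side diff stand",d(sa,sb,(310,235,385,325)),"oil",d(sa,sb,(165,130,198,165)),"stick",d(sa,sb,(286,175,320,198)))
# worn wheel in tray (top view): darker ring on white floor
hsv=cv2.cvtColor(b["pixels"],cv2.COLOR_RGB2HSV).astype(int)
m=np.zeros(hsv.shape[:2],np.uint8);m[138:182,292:336]=((hsv[...,1]>50)&(hsv[...,1]<120))[138:182,292:336]
n,l,st,cc=cv2.connectedComponentsWithStats(m)
for i in range(1,n):
    if st[i,4]>25: print("worn?",st[i].tolist(),np.round(cc[i],1),np.round(onplane(b,cc[i],.023)*1000,1))
# stack in wrist view
w=load("wrist33.npz");s=read_state();print(np.round(s["position"],3),np.round(s["force"],1),np.round(s["joint_velocities"],1))
for nm,p in (("wheel",[.6368,.1656,.148]),("flange",[.6368,.1656,.154]),("collar",[.6368,.1656,.174])): print(nm,np.round(proj(w,p),1), "side",np.round(proj(sb,p),1),"top",np.round(proj(b,p),1))
h=cv2.cvtColor(b["pixels"],cv2.COLOR_RGB2HSV).astype(int)
u,v=map(int,np.round(proj(b,[.6368,.1656,.174])));
for r in range(v-13,v+18,2): print(r,[int(x) for x in h[r,u-16:u+17:2,2]])
E
```

```text
40.43 [518.4 165.5 273. ]
top diff stand 0.422 oil 0.001 stick 0.001
side diff stand 0.175 oil 0.0 stick 0.0
[0.518 0.165 0.273] [ 0.5 -0.7  0.3] [-0.   0.8  0.2 -0.  -0.  -0.   0. ]
wheel [303. 303.] side [252.8 145.9] top [197.9 142. ]
flange [303.8 307.1] side [252.8 144.6] top [197.6 141.5]
collar [306.5 322.1] side [252.8 140.3] top [196.6 139.6]
127 [239, 103, 65, 69, 66, 87, 127, 175, 155, 136, 151, 143, 147, 156, 146, 151, 70]
129 [239, 227, 79, 76, 68, 67, 177, 177, 174, 175, 174, 175, 176, 176, 176, 174, 106]
131 [239, 238, 103, 75, 74, 70, 102, 218, 207, 208, 199, 146, 176, 177, 178, 178, 116]
133 [238, 239, 225, 85, 81, 72, 70, 207, 197, 204, 208, 206, 201, 153, 179, 178, 118]
135 [238, 238, 238, 106, 86, 77, 73, 79, 106, 103, 155, 129, 154, 199, 103, 117, 104]
137 [238, 238, 238, 224, 89, 85, 76, 72, 71, 93, 107, 109, 126, 131, 117, 115, 105]
139 [238, 239, 240, 240, 115, 90, 79, 76, 86, 100, 112, 84, 89, 130, 131, 141, 157]
141 [239, 240, 240, 241, 229, 92, 87, 79, 82, 117, 110, 93, 144, 125, 132, 103, 99]
143 [240, 241, 241, 242, 241, 117, 90, 82, 77, 110, 107, 106, 144, 127, 133, 99, 116]
145 [242, 242, 242, 242, 242, 230, 93, 90, 81, 99, 83, 148, 144, 132, 156, 88, 115]
147 [242, 242, 242, 243, 243, 243, 121, 93, 86, 178, 151, 149, 127, 159, 190, 89, 89]
149 [244, 243, 243, 243, 243, 243, 232, 95, 90, 201, 197, 152, 210, 208, 119, 112, 90]
151 [220, 243, 243, 243, 243, 243, 243, 122, 107, 209, 210, 211, 210, 144, 98, 115, 95]
153 [188, 244, 243, 243, 243, 243, 243, 230, 93, 211, 211, 199, 111, 107, 90, 114, 120]
155 [189, 219, 243, 243, 243, 242, 242, 242, 127, 106, 114, 114, 116, 93, 92, 95, 91]
157 [193, 185, 184, 242, 242, 242, 242, 242, 229, 141, 172, 174, 177, 177, 175, 116, 169]
```

The oil can and the stick are unchanged. The stand region differs, which could be arm occlusion or shadow, so I test for actual displacement by template matching.

Run:
```python
from h import *
def match(p,q,r,pad=14):
    x0,y0,x1,y1=r
    A=cv2.cvtColor(p["pixels"],cv2.COLOR_RGB2GRAY);B=cv2.cvtColor(q["pixels"],cv2.COLOR_RGB2GRAY)
    R=cv2.matchTemplate(B[y0-pad:y1+pad,x0-pad:x1+pad],A[y0:y1,x0:x1],cv2.TM_CCOEFF_NORMED)
    _,mx,_,loc=cv2.minMaxLoc(R);return round(mx,3),(loc[0]-pad,loc[1]-pad),round(float(R[pad,pad]),3)
t0=load("top0.npz");s0=load("side0.npz")
for tag in (4,20,25,32,33):
    try: s=load(f"side{tag}.npz")
    except Exception: continue
    print("side",tag,[match(s0,s,r) for r in ((312,260,372,322),(352,235,384,258),(338,262,356,290),(312,290,345,322))])
for tag in (5,32,33):
    t=load(f"top{tag}.npz")
    print("top",tag,[match(t0,t,r) for r in ((388,150,440,224),(410,145,448,160),(392,150,412,222),(415,180,440,196))])
b=load("top33.npz")["pixels"].astype(int);a=t0["pixels"].astype(int)
for y in (160,180,200,215): print(y,a[y,388:448:6].mean(1).astype(int).tolist(),b[y,388:448:6].mean(1).astype(int).tolist())
```

```text
side 4 [(0.914, (0, 0), 0.914), (0.914, (0, 0), 0.914), (0.899, (0, 0), 0.899), (0.794, (0, 0), 0.794)]
side 20 [(0.913, (0, 0), 0.913), (0.912, (0, 0), 0.912), (0.898, (0, 0), 0.898), (0.795, (0, 0), 0.795)]
side 25 [(0.914, (0, 0), 0.914), (0.912, (0, 0), 0.912), (0.89, (0, 0), 0.89), (0.795, (0, 0), 0.795)]
side 32 [(0.912, (0, 0), 0.912), (0.913, (0, 0), 0.913), (0.869, (0, 0), 0.869), (0.791, (0, 0), 0.791)]
side 33 [(0.938, (0, 0), 0.938), (0.996, (0, 0), 0.996), (0.977, (0, 0), 0.977), (0.861, (0, 0), 0.861)]
top 5 [(0.842, (0, 0), 0.842), (0.828, (0, 0), 0.828), (0.719, (0, 0), 0.719), (0.881, (0, 0), 0.881)]
top 32 [(0.802, (0, 0), 0.802), (0.997, (0, 0), 0.997), (0.516, (0, 0), 0.516), (0.891, (0, 0), 0.891)]
top 33 [(0.838, (0, 0), 0.838), (0.997, (0, 0), 0.997), (0.614, (0, 0), 0.614), (0.972, (0, 0), 0.972)]
160 [163, 209, 193, 233, 185, 177, 181, 76, 77, 77] [71, 163, 142, 201, 136, 127, 131, 54, 54, 54]
180 [120, 231, 232, 230, 200, 181, 232, 82, 79, 123] [55, 130, 159, 197, 143, 130, 200, 57, 56, 87]
200 [121, 202, 226, 228, 235, 232, 229, 227, 132, 78] [54, 83, 122, 111, 205, 201, 196, 194, 92, 56]
215 [118, 147, 225, 185, 235, 229, 204, 236, 77, 113] [82, 62, 121, 79, 136, 126, 129, 206, 53, 80]
```

The stand shows zero displacement in every patch; only the shadow changed. Last I check the wheel, flange and worn wheel numerically.

Run:
```python
from col import *
w=load("wrist32.npz");hsv=cv2.cvtColor(w["pixels"],cv2.COLOR_RGB2HSV).astype(int)
t=np.linspace(0,2*np.pi,90)
# sample brightness/saturation just inside / outside predicted rims (inside should be wheel: low sat; outside not)
for nm,r,z in (("wheel top rim",32,.148),("flange rim",22,.154)):
    for k in (-2,2):
        v=[]
        for a in np.arange(0,360,20):
            u,vv=proj(w,[.6368+(r+k)/1000*np.cos(np.radians(a)),.1656+(r+k)/1000*np.sin(np.radians(a)),z]); v.append(tuple(int(x) for x in hsv[int(round(vv)),int(round(u)),1:]))
        print(nm,k,v)
b=load("top33.npz")
u,v=map(int,np.round(proj(b,[.615,-.140,.023])));print("worn expected",u,v)
g=cv2.cvtColor(b["pixels"],cv2.COLOR_RGB2GRAY)
for r in range(v-13,v+14,3): print(r,g[r,u-14:u+15:2].tolist())
s=read_state();print(np.round(s["joint_velocities"],2),np.round(s["force"],1))
```

```text
wheel top rim -2 [(13, 253), (12, 253), (13, 253), (11, 253), (11, 253), (13, 253), (8, 254), (9, 254), (8, 254), (10, 254), (12, 254), (13, 254), (14, 253), (34, 241), (52, 190), (51, 190), (14, 253), (20, 250)]
wheel top rim 2 [(185, 163), (3, 254), (184, 225), (185, 239), (181, 240), (37, 194), (157, 240), (27, 202), (50, 204), (31, 165), (34, 164), (130, 100), (185, 109), (184, 118), (192, 113), (195, 207), (169, 192), (189, 182)]
flange rim -2 [(30, 151), (31, 146), (27, 235), (2, 255), (2, 255), (6, 254), (2, 255), (1, 255), (3, 255), (3, 255), (3, 255), (4, 255), (36, 222), (36, 212), (38, 167), (30, 145), (32, 150), (29, 140)]
flange rim 2 [(40, 184), (15, 253), (12, 254), (12, 254), (12, 254), (12, 254), (12, 254), (13, 254), (12, 254), (12, 254), (12, 254), (26, 247), (49, 203), (50, 193), (49, 192), (49, 192), (47, 163), (32, 144)]
worn expected 313 158
145 [230, 231, 231, 230, 232, 232, 232, 233, 234, 234, 235, 235, 235, 234, 234]
148 [230, 230, 230, 230, 231, 231, 233, 234, 232, 233, 234, 234, 234, 235, 235]
151 [230, 228, 228, 228, 230, 195, 157, 162, 164, 149, 182, 233, 233, 233, 234]
154 [229, 230, 232, 228, 164, 136, 105, 110, 104, 157, 158, 150, 150, 231, 232]
157 [228, 229, 230, 137, 153, 150, 181, 233, 232, 215, 88, 117, 149, 229, 150]
160 [230, 229, 222, 142, 118, 151, 150, 151, 151, 146, 81, 115, 152, 152, 150]
163 [149, 148, 150, 101, 107, 120, 149, 150, 151, 109, 106, 136, 152, 152, 150]
166 [152, 153, 152, 152, 105, 81, 108, 111, 111, 106, 151, 152, 152, 153, 152]
169 [150, 149, 151, 153, 152, 152, 152, 152, 153, 154, 152, 150, 150, 150, 150]
[-0.02  0.78  0.2  -0.01 -0.02 -0.01  0.01] [ 0.5 -0.7  0.3]
```

Call:
{"op": "move_arm", "data": {
  "rows": [
    [0,0,0,0],
    [0,0,0,0],
    [0,0,0,0],
    [0,0,0,0],
    [0,0,0,0],
    [0,0,0,0]
  ]
}}

```text
t: 40.93
position: [0.5169, 0.1656, 0.2722]
tcp_rot: [[-0.0, -0.946, 0.323], [0.0, 0.323, 0.946], [-1.0, 0.0, -0.0]]
force: [0.6, 0.8, 0.6]
gripper_width: 0.564
```

The rims of the wheel and flange match their predicted circles all round: wheel-coloured inside, vise or bench outside. The worn wheel is in the tray around its release point. I hand in the job.

```bash
python3 -c "
from rig import finish_job
print(finish_job())"
```

```text
the job is handed in; nothing more can be done
None
```

The wheel change is done and handed in at about 41 s. The worn wheel lies flat in the smaller tray. On the mandrel are the new wheel, then the steel flange hub up, then the black collar. I lowered each part until contact showed at its expected seating height, then released it.

- **Seating:** the tool height at contact put the undersides at about 128, 148 and 162 mm, as specified. In the last wrist image the wheel and flange rims matched circles predicted around the measured axis. The collar outline was centred to about 1 pixel.
- **Worn wheel:** the top view shows it near the tray centre, where it was released.
- **Bystanders:** the oil can and the dressing stick are unchanged in both views. The tool stand first showed image differences, but template matching gave zero displacement, so I put that down to shadow.
- **Limits of the checks:** the 40-picture viewing limit ran out before I gripped the collar, so I checked the collar, and the stack after it, only from pixel values, force and state. The collar's level was not seen directly. One automatic mask for the worn wheel found nothing because of shading, so I read the pixel values instead.

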